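# Put the marquetry boxes back on their own display stands

### The arm

A 6-joint arm with a two-finger parallel gripper is mounted at the origin on the work surface. World frame = base frame: x ahead of the robot, y to its left, z up, the work surface at z = 0. Lengths are in m, angles in rad, forces in N, time in s.
With the tool pointing down it reaches from about 0.35 to 0.85 m from the base axis. Payload 8.1 kg.
Tool frame: the origin (TCP) lies midway between the tips of the shut fingers; the grasp point (between the pads) lies 19 mm behind it; x points along the fingers, y is the direction in which the jaws open and shut, and the axes are right-handed (so a half turn about x gives the same grasp; the last joint's range is limited). The gripper opens to 93 mm and grips with 3 to 60 N. Pads are 15 mm wide; open, the fingers measure 128 mm over their backs; the gripper's body (75 mm by 188 mm) begins 65 mm behind the grasp point.
Start: joints at [-1.308, 0.13, 1.488, -0, 1.523, -0.085], TCP at [0.205, -0.564, 0.197] pointing down, gripper open.
Joint ranges: [-2.96, 2.96], [-0.89, 2.26], [0.02, 2.5], [-1.34, 4.48], [0, 2.73], [-2.66, 2.66]. Speed limits (rad/s): [2.39, 2.39, 2.79, 3.14, 3.14, 3.14].

### API

Orientations are given as a 3x3 rotation matrix whose columns are the frame's x, y, z axes.
In Python, from cell import r gives the robot as it stands. The module is installed in compiled form; this text tells all that it offers.
- The arm moves only by the shell command python3 -m pendant 'ROWS'. ROWS is JSON, a list of rows, each an object of numbers: "tx", "ty", "tz": the shift along the tool's x, y, z in mm; "rx", "ry", "rz": the turn, a rotation vector about the tool's x, y, z in degrees; "fingers": the gripper's target within -1 to 1 (shut at 1, half-way at 0, fully open at -1). In form: [{"tx": .., "ty": .., "tz": .., "rx": .., "ry": .., "rz": .., "fingers": ..}, ...]. A call has 1 to 10 rows; each row is the pose to reach, as a shift and turn from the pose measured when the call began, along the tool's axes at that moment; what a row does not reach only later rows make up. A row lasts 1/8 s, in which the tool goes at most 62.5 mm and 10.7 degrees, less where a joint would pass 70% of its speed; a pose out of reach is approached as far as the arm can. A call with a gripper value outside its range is refused whole. The fingers move at their own pace and stop on an object; the grip force is fixed at half the most. Time passes only in rows, so rows that repeat a pose let the fingers close. It gives the time, the measured TCP pose, the force and the opening at its end, in the units of the state.
- r.state(): the state, without advancing time (a new reading comes with each control period).
- r.read_camera(name): name is "side" or "top" or "wrist"; returns a dict with "img" (400x640x3 uint8, red, green, blue), "fov_y" (degrees; the focal length in pixels is half the picture's height over the tangent of half this angle, whatever the lens; pixels are square), "cx", "cy" (the principal point, pixels), "pose" (4x4, takes a point from camera to world coordinates). Camera axes: x right, y up, looking along -z (the intrinsics and any distortion apply to the point x, -y, -z); pixel columns grow to the right and rows downward; lengths in m; the calibration is good to about 2 mm. A picture is of the moment at which its call begins. There is no depth.
- r.job_done(): hands the job in, once; it reports no verdict.
The state is a dict: "clock": time; "joints": joint angles; "dq": joint speeds; "joint_efforts": joint torques, N m; "tcp_pos": TCP position; "orientation": TCP orientation; "wrist_force": force on the tool from outside, world axes, zero at the start; "wrist_torque": the same for the moment, N m; "opening": finger opening in m.
Only numpy, scipy, OpenCV 4.12 (cv2) and the standard library are available. Lean on these libraries where they do the work, as an engineer would, in place of code of your own. Each camera call takes 0.05 s, during which the arm holds its last target.

### The job

After dusting, the three marquetry boxes on the tin-topped shelf were put back on the wrong display stands: move them so that each stands upright in the middle of the stand of its own shape, the oblong and the six-sided box turned square with their stands. Bare tin scratches the finish, so keep the boxes off it and park one on the cork mat while you change the others over. Leave the copper tin and the wax jar where they are.

Things in the scene. Friction and masses are not known exactly. Their poses are not given: they have to be found in the camera images.
- box_oblong_mid (a point): Oblong marquetry trick box (loose, about 120 g), 80 mm long (its x) x 54 mm wide (its y) x 46 mm high, checkered top. Point: its centre, half-way up (23 mm above its underside); z up.
- box_round_mid (a point): Round turned marquetry box (loose, about 100 g), an upright cylinder 56 mm in diameter and 56 mm high with rings of different woods. Point: its centre, half-way up (28 mm above its underside); z up.
- box_hex_mid (a point): Six-sided marquetry box (loose, about 100 g), a regular hexagon 56 mm across the flats (65 mm over the corners), 50 mm high. Two corners lie on its x axis, two flats face +y and -y. Point: its centre, half-way up (25 mm above its underside); z up.
- stand_oblong_top (a point): Oblong display stand of dark lacquered wood, fixed, flat-topped, 124 mm (x) x 96 mm (y), 20 mm high. Point: middle of its flat top; z up, x along its length.
- stand_round_top (a point): Round display stand of dark lacquered wood, fixed, flat-topped, 120 mm in diameter, 20 mm high. Point: middle of its flat top.
- stand_hex_top (a point): Six-sided display stand of dark lacquered wood, fixed, flat-topped, a regular hexagon 112 mm across the flats, 20 mm high. Two corners lie on its x axis. Point: middle of its flat top; z up.
- mat_top (a point): Square cork mat, fixed, 110 x 110 mm, 5 mm thick, lying flat on the shelf with nothing on it: the free spot. Point: middle of its top face.
- shelf: The low tin-sheathed shelf on the bench that carries all the other listed things: 320 mm (x) x 660 mm (y), its flat grey tin top 85 mm above its origin (centre of its underside, at bench level). Its shallow drawer stands open some 125 mm on the robot's side with hand tools in it. Fixed.
- tin_mid (a point): Dented copper tool tin with a slip lid, loose, 63 mm in diameter, 62 mm high, standing on the shelf among the stands. A bystander. Point: its centre, half-way up.
- wax_jar_mid (a point): Low amber glass wax jar with a dark screw lid, loose, 58 mm in diameter, 47 mm high, standing on the shelf among the stands. A bystander. Point: its centre, half-way up.
Not all that is in view belongs to the job. Leave any green, red or turquoise look-alike of the part that bears box_round_mid alone.

How it is judged:
By the outcome, as a careful person would: the job done as asked, in the order asked, and still so for the second after the job is handed in, with the robot touching nothing.
It also fails if it takes over 99 s, if anything falls off the work surface, if the arm or the gripper's body presses on something with over 40 N, if the wrist force passes 120 N, or if a joint passes its speed limit or range.

## Working session

There is one attempt and no reset: what is moved stays moved. The work goes in short steps, Python scripts to look and compute and a shell command to move; the robot and the scene stay as the last step left them, time stands still between calls to the robot, and variables do not carry over. Pictures are saved under pics/ and viewed, and the job is handed in when it is done.

```bash
mkdir -p pics; ls; python3 - <<'E'
from cell import r
import cv2
s=r.state()
for k in s: print(k,s[k])
for n in ("side","top","wrist"):
    c=r.read_camera(n); cv2.imwrite(f"pics/{n}0.png",c["img"][:,:,::-1])
    print(n,c["fov_y"],c["cx"],c["cy"],[k for k in c],c["pose"].round(3).tolist() if hasattr(c["pose"],'round') else c["pose"])
E
```

```text
pics
clock 0.0
joints [-1.30838373e+00  1.31162429e-01  1.48928638e+00 -1.49253329e-05
  1.52297525e+00 -8.54085443e-02]
dq [-0.00056352  0.00050486 -0.00038925  0.00143664  0.00051429  0.00053816]
joint_efforts [ 1.67066378e-05 -5.59835994e+01 -4.91768110e+01  7.69468700e-02
  3.50481807e-02 -1.61394446e-04]
tcp_pos [ 0.20436292 -0.56347928  0.19628282]
orientation [[-4.89486118e-04  3.40850468e-01 -9.40117396e-01]
 [ 1.76484688e-03 -9.40115750e-01 -3.40850791e-01]
 [-9.99998323e-01 -1.82600498e-03 -1.41375277e-04]]
wrist_force [-0.15809613 -0.35103197  1.20580161]
wrist_torque [-0.00227667  0.06366647  0.00427808]
opening 0.09301298536802471
side 51.76795903900868 325.3178927418359 195.23715134833063 ['img', 'fov_y', 'cx', 'cy', 'pose'] [[-0.768, 0.494, -0.408, 0.046], [-0.64, -0.587, 0.496, 0.627], [0.005, 0.642, 0.767, 0.955], [0.0, 0.0, 0.0, 1.0]]
top 46.67399895604237 323.30632516252035 194.3184629913556 ['img', 'fov_y', 'cx', 'cy', 'pose'] [[0.002, 0.997, -0.083, 0.396], [-1.0, 0.001, -0.002, 0.061], [-0.002, 0.083, 0.997, 1.308], [0.0, 0.0, 0.0, 1.0]]
wrist 66.39062430147621 314.3674050938381 205.04280170278722 ['img', 'fov_y', 'cx', 'cy', 'pose'] [[0.341, 0.9, 0.271, 0.281], [-0.94, 0.327, 0.098, -0.536], [-0.0, -0.289, 0.957, 0.383], [0.0, 0.0, 0.0, 1.0]]
```

View pics/top0.png

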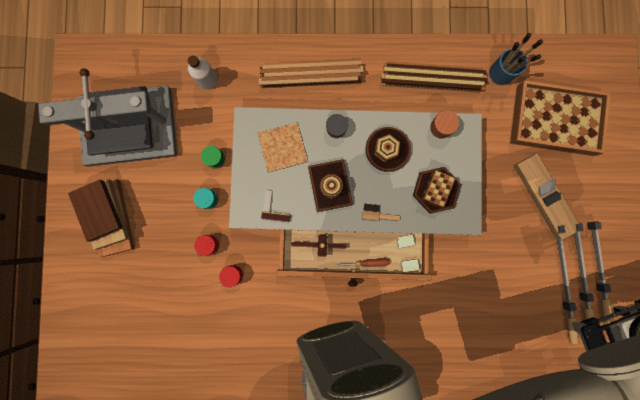

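View pics/side0.png

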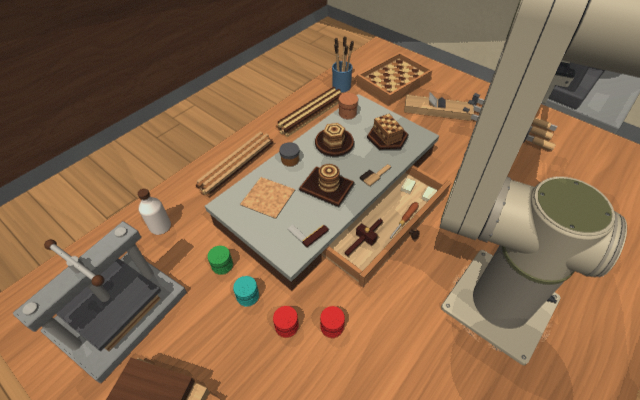

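View pics/wrist0.png

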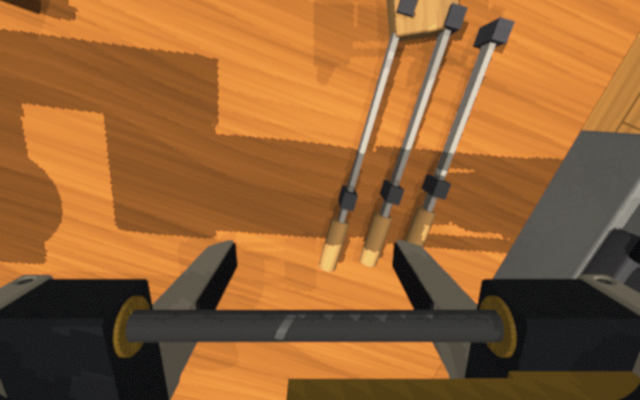

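The top view shows the round box on the oblong stand (331,185), the hex box on the round stand (388,147) and the oblong box on the hex stand (437,188). The mat is at (283,147), the tin at (446,123) and the jar at (337,125). I'll zoom in on both views next.

```bash
python3 - <<'E'
import cv2
a=cv2.imread("pics/top0.png")[95:240,225:490]
cv2.imwrite("pics/top0z.png",cv2.resize(a,None,fx=3,fy=3,interpolation=cv2.INTER_CUBIC))
a=cv2.imread("pics/side0.png")[80:260,200:450]
cv2.imwrite("pics/side0z.png",cv2.resize(a,None,fx=3,fy=3,interpolation=cv2.INTER_CUBIC))
E
```

```text
(no output)
```

View pics/top0z.png

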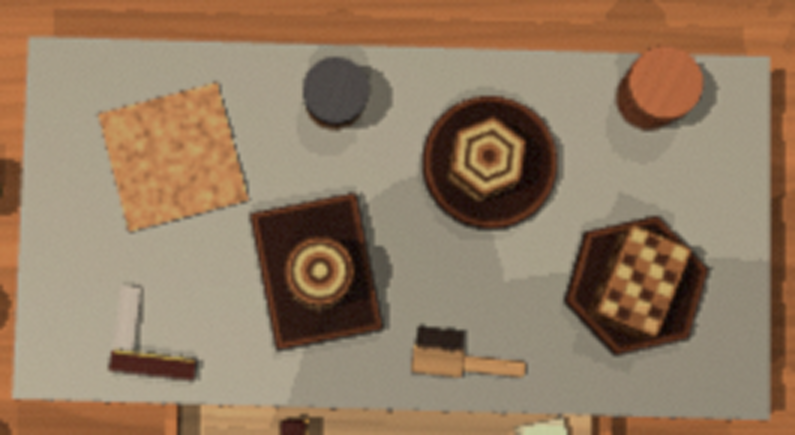

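View pics/side0z.png

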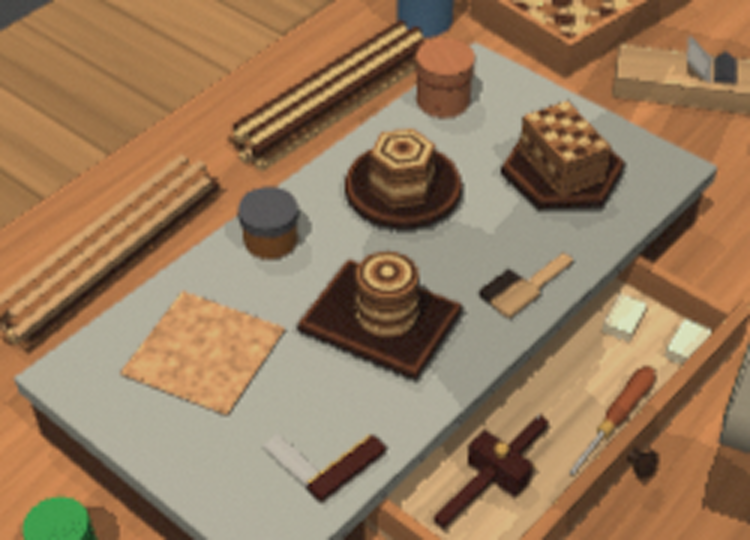

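```bash
cat > h.py <<'E'
import numpy as np, cv2
def cam(c):
    return 200/np.tan(np.radians(c["fov_y"])/2), c["cx"], c["cy"], np.array(c["pose"])
def plane(c,uv,z):
    f,cx,cy,P=cam(c); uv=np.atleast_2d(np.array(uv,float))
    d=np.c_[(uv[:,0]-cx)/f,-(uv[:,1]-cy)/f,-np.ones(len(uv))]@P[:3,:3].T
    return P[:3,3]+d*((z-P[2,3])/d[:,2])[:,None]
def proj(c,X):
    f,cx,cy,P=cam(c); q=(np.atleast_2d(X)-P[:3,3])@P[:3,:3]
    return np.c_[cx-f*q[:,0]/q[:,2], cy+f*q[:,1]/q[:,2]]
E
python3 - <<'E'
from h import *
from cell import r
ct=r.read_camera("top"); cs=r.read_camera("side")
T=lambda x,y:(225+x/3-.33,95+y/3-.33); S=lambda x,y:(200+x/3-.33,80+y/3-.33)
# shelf corners
print("shelf top",plane(ct,[T(29,38),T(770,57),T(770,417),T(12,399)],.085).round(4))
print("shelf side",plane(cs,[S(715,172),S(20,380)],.085).round(4))
def both(n,t,s,z):
    print(n,plane(ct,[T(*p) for p in t],z).mean(0).round(4),plane(cs,[S(*p) for p in s],z).mean(0).round(4))
both("mat",[(98,113),(218,83),(248,201),(132,232)],[(183,291),(284,330),(230,413),(122,372)],.09)
both("ob stand",[(250,212),(356,193),(383,328),(278,350)],[(350,262),(463,312),(415,374),(299,322)],.105)
both("hexstand",[(580,232),(655,217),(707,266),(692,335),(617,353),(567,298)],[(517,142),(502,170),(539,204),(605,203),(624,169)],.105)
both("rnd stand",[(425,160),(557,160),(490,95),(490,227)],[(346,184),(463,186),(404,146),(404,224)],.105)
both("round",[(319,270)],[(387,271)],.161)
both("hex",[(489,156)],[(403,147)],.155)
both("obl",[(630,226),(691,244),(656,335),(600,310)],[(521,118),(561,99),(611,132),(572,160)],.151)
both("tin",[(665,82)],[(446,55)],.147)
both("jar",[(337,90)],[(268,210)],.132)
E
```

```text
shelf top [[ 0.7331  0.3032  0.085 ]
 [ 0.7165 -0.3604  0.085 ]
 [ 0.3955 -0.3518  0.085 ]
 [ 0.4102  0.3125  0.085 ]]
shelf side [[ 0.3915 -0.3442  0.085 ]
 [ 0.7287  0.3008  0.085 ]]
mat [0.6243 0.1718 0.09  ] [0.6236 0.1722 0.09  ]
ob stand [0.5218 0.0454 0.105 ] [0.5186 0.0478 0.105 ]
hexstand [ 0.5109 -0.2321  0.105 ] [ 0.5022 -0.2116  0.105 ]
rnd stand [ 0.6189 -0.1066  0.105 ] [ 0.6139 -0.1033  0.105 ]
round [0.5164 0.0442 0.161 ] [0.5177 0.0417 0.161 ]
hex [ 0.6133 -0.0985  0.155 ] [ 0.6151 -0.1011  0.155 ]
obl [ 0.5105 -0.2276  0.151 ] [ 0.5128 -0.2332  0.151 ]
tin [ 0.6785 -0.2494  0.147 ] [ 0.6787 -0.2523  0.147 ]
jar [0.6749 0.0284 0.132 ] [0.6728 0.0317 0.132 ]
```

```bash
python3 -m pendant '[{"tx":-20,"ty":-40,"tz":-35,"rx":3},{"tx":-84,"ty":-90,"tz":-80,"rx":8},{"tx":-84,"ty":-130,"tz":-117,"rx":12},{"tx":-84,"ty":-175,"tz":-157,"rx":16},{"tx":-84,"ty":-215,"tz":-194,"rx":20},{"tx":-84,"ty":-260,"tz":-234,"rx":20},{"tx":-84,"ty":-305,"tz":-275,"rx":20},{"tx":-84,"ty":-350,"tz":-315,"rx":20},{"tx":-84,"ty":-387,"tz":-349,"rx":20},{"tx":-84,"ty":-387,"tz":-349,"rx":20}]'
python3 - <<'E'
from cell import r
import cv2,pickle
c=r.read_camera("wrist"); cv2.imwrite("pics/w1.png",c["img"][:,:,::-1]); pickle.dump(c,open("w1.pkl","wb"))
print(c["pose"])
E
```

```text
[[ 3.41358548e-01  8.99985235e-01  2.71110528e-01  2.80616388e-01]
 [-9.39933071e-01  3.26726211e-01  9.88726726e-02 -5.36359803e-01]
 [ 4.05029791e-04 -2.88576783e-01  9.57456671e-01  3.83914219e-01]
 [ 0.00000000e+00  0.00000000e+00  0.00000000e+00  1.00000000e+00]]invalid input
```

View pics/w1.png

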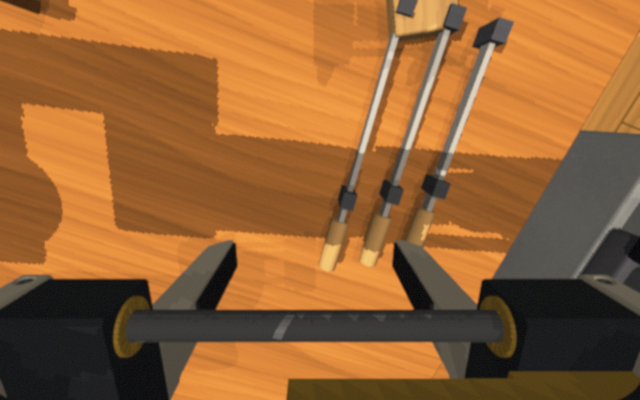

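The row format was refused because each row needs all seven keys, so the arm hasn't moved. I'll resend with the full rows.

```bash
python3 -m pendant '[{"tx":-20,"ty":-40,"tz":-35,"rx":3,"ry":0,"rz":0,"fingers":-1},{"tx":-84,"ty":-90,"tz":-80,"rx":8,"ry":0,"rz":0,"fingers":-1},{"tx":-84,"ty":-130,"tz":-117,"rx":12,"ry":0,"rz":0,"fingers":-1},{"tx":-84,"ty":-175,"tz":-157,"rx":16,"ry":0,"rz":0,"fingers":-1},{"tx":-84,"ty":-215,"tz":-194,"rx":20,"ry":0,"rz":0,"fingers":-1},{"tx":-84,"ty":-260,"tz":-234,"rx":20,"ry":0,"rz":0,"fingers":-1},{"tx":-84,"ty":-305,"tz":-275,"rx":20,"ry":0,"rz":0,"fingers":-1},{"tx":-84,"ty":-350,"tz":-315,"rx":20,"ry":0,"rz":0,"fingers":-1},{"tx":-84,"ty":-387,"tz":-349,"rx":20,"ry":0,"rz":0,"fingers":-1},{"tx":-84,"ty":-387,"tz":-349,"rx":20,"ry":0,"rz":0,"fingers":-1}]'
python3 - <<'E'
from cell import r
import cv2,pickle
c=r.read_camera("wrist"); cv2.imwrite("pics/w2.png",c["img"][:,:,::-1]); pickle.dump(c,open("w2.pkl","wb"))
print(c["pose"])
E
```

```text
clock: 1.55
tcp_pos: [0.4014, -0.0782, 0.2813]
orientation: [[0.0, 0.005, -1.0], [0.001, -1.0, -0.005], [-1.0, -0.001, -0.0]]
wrist_force: [-1.0, -1.7, 0.2]
opening: 0.093
[[ 5.24918072e-03  9.57646263e-01  2.87899429e-01  4.82286560e-01]
 [-9.99986221e-01  5.01084103e-03  1.56476589e-03 -7.78582679e-02]
 [ 5.58739333e-05 -2.87903675e-01  9.57659371e-01  4.68449534e-01]
 [ 0.00000000e+00  0.00000000e+00  0.00000000e+00  1.00000000e+00]]
```

View pics/w2.png

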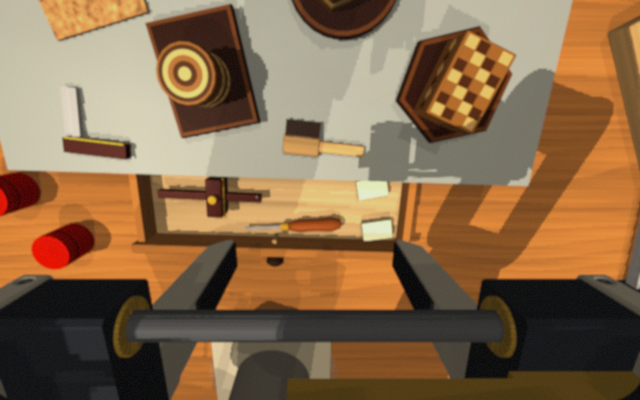

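```bash
python3 -m pendant '[{"tx":-25,"ty":0,"tz":-40,"rx":0,"ry":0,"rz":0,"fingers":-1},{"tx":-40,"ty":0,"tz":-90,"rx":0,"ry":0,"rz":0,"fingers":-1},{"tx":-40,"ty":0,"tz":-110,"rx":0,"ry":0,"rz":0,"fingers":-1},{"tx":-40,"ty":0,"tz":-110,"rx":0,"ry":0,"rz":0,"fingers":-1}]'
python3 - <<'E'
from cell import r
import cv2,pickle
c=r.read_camera("wrist"); cv2.imwrite("pics/w3.png",c["img"][:,:,::-1]); pickle.dump(c,open("w3.pkl","wb"))
a=c["img"][:250,:,::-1]
cv2.imwrite("pics/w3L.png",cv2.resize(a[:,:330],None,fx=2.4,fy=2.4,interpolation=cv2.INTER_CUBIC))
cv2.imwrite("pics/w3R.png",cv2.resize(a[:,310:],None,fx=2.4,fy=2.4,interpolation=cv2.INTER_CUBIC))
E
```

```text
clock: 2.1
tcp_pos: [0.5111, -0.0813, 0.3204]
orientation: [[-0.002, 0.001, -1.0], [0.0, -1.0, -0.001], [-1.0, -0.0, 0.002]]
wrist_force: [-1.1, -0.3, 0.0]
opening: 0.0931
```

View pics/w3L.png

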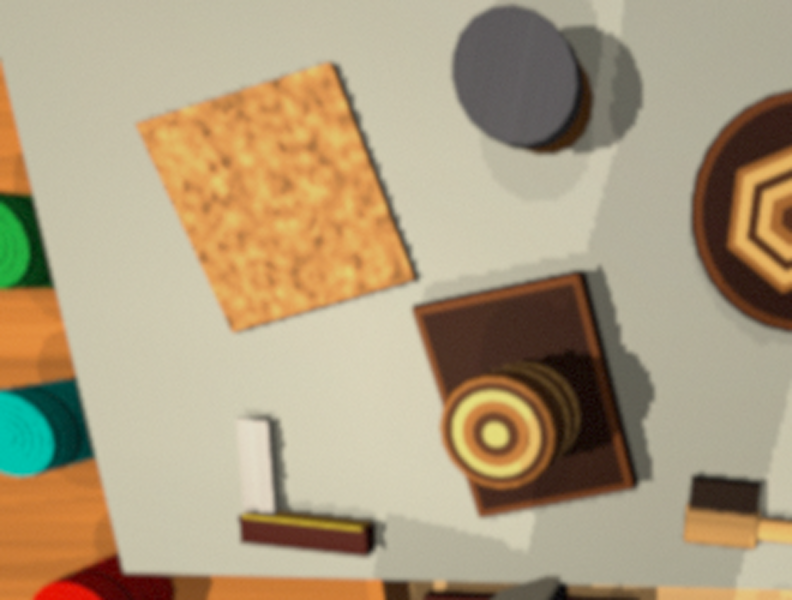

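View pics/w3R.png

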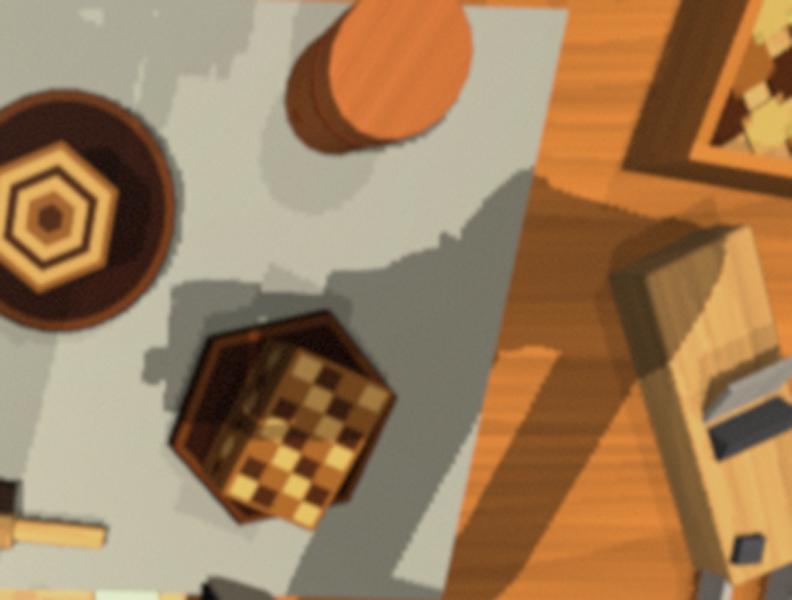

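```bash
cat > m3.py <<'E'
from h import *
import pickle
c=pickle.load(open("w3.pkl","rb"))
L=lambda p:[((x+.5)/2.4-.5,(y+.5)/2.4-.5) for x,y in p]
R=lambda p:[((x+.5)/2.4-.5+310,(y+.5)/2.4-.5) for x,y in p]
def fit(name,uv,z,model):
    P=plane(c,uv,z)[:,:2]; M=np.array(model,float)
    best=None
    for k in range(len(M)):
        for s in (1,-1):
            m=np.roll(M[::s],k,axis=0); a=m-m.mean(0); b=P-P.mean(0)
            th=np.arctan2((a[:,0]*b[:,1]-a[:,1]*b[:,0]).sum(),(a*b).sum())
            Rm=np.array([[np.cos(th),-np.sin(th)],[np.sin(th),np.cos(th)]])
            e=np.sqrt(((b-a@Rm.T)**2).sum(1).mean())
            if best is None or e<best[0]-1e-9: best=(e,np.degrees(th))
    print(name,P.mean(0).round(4),"yaw %.1f rms %.1f mm"%(best[1],best[0]*1e3), "sides",(np.linalg.norm(P-np.roll(P,1,0),axis=1)*1e3).round(0))
rect=lambda a,b:[(a/2,b/2),(-a/2,b/2),(-a/2,-b/2),(a/2,-b/2)]
hexa=lambda w:[(w/3**.5*np.cos(np.pi/3*i),w/3**.5*np.sin(np.pi/3*i)) for i in range(6)]
fit("mat",L([(138,125),(332,63),(415,280),(234,331)]),.09,rect(.11,.11))
fit("oblstand",L([(415,308),(581,273),(636,487),(481,516)]),.105,rect(.124,.096))
fit("hexstand",R([(331,312),(396,398),(350,497),(240,522),(170,441),(210,338)]),.105,hexa(.112))
fit("oblbox",R([(293,345),(395,391),(313,528),(222,490)]),.151,rect(.08,.054))
fit("hexbox",R([(62,142),(118,190),(105,262),(40,292),(-16,245),(-4,172)]),.155,hexa(.056))
def circ(n,uv,z):
    P=plane(c,uv,z)[:,:2]; A=np.c_[2*P,np.ones(len(P))]; x=np.linalg.lstsq(A,(P**2).sum(1),rcond=None)[0]
    print(n,x[:2].round(4),"d %.1f mm"%(2e3*np.sqrt(x[2]+x[0]**2+x[1]**2)))
circ("rndstand",R([(-50,215),(63,90),(176,208),(65,329),(135,130),(145,295),(-20,125),(-20,300)]),.105)
circ("round",L([(443,434),(496,376),(556,430),(500,488)]),.161)
circ("tin",R([(330,70),(472,50),(395,140),(350,18)]),.147)
circ("jar",L([(452,66),(510,6),(580,85),(525,148)]),.132)
E
python3 m3.py
```

```text
mat [0.6256 0.1705] yaw 105.0 rms 1.3 mm sides [108. 109. 109. 108.]
oblstand [0.5235 0.0432] yaw 11.2 rms 3.2 mm sides [119.  91. 119.  92.]
hexstand [ 0.5128 -0.2327] yaw 42.7 rms 2.7 mm sides [65. 62. 60. 64. 65. 60.]
oblbox [ 0.5116 -0.2277] yaw -22.6 rms 1.6 mm sides [78. 57. 77. 53.]
hexbox [ 0.6149 -0.0993] yaw 52.0 rms 0.8 mm sides [31. 32. 31. 32. 33. 31.]
rndstand [ 0.6184 -0.1069] d 116.0 mm
round [0.5171 0.0414] d 54.8 mm
tin [ 0.6788 -0.2513] d 60.9 mm
jar [0.6759 0.0278] d 58.0 mm
```

```bash
python3 -m pendant '[{"tx":0,"ty":-40,"tz":-3,"rx":0,"ry":0,"rz":0,"fingers":-1},{"tx":0,"ty":-90,"tz":-6,"rx":0,"ry":0,"rz":0,"fingers":-1},{"tx":20,"ty":-123,"tz":-6,"rx":0,"ry":0,"rz":0,"fingers":-1},{"tx":60,"ty":-123,"tz":-6,"rx":0,"ry":0,"rz":0,"fingers":-1},{"tx":100,"ty":-123,"tz":-6,"rx":0,"ry":0,"rz":0,"fingers":-1},{"tx":130,"ty":-123,"tz":-6,"rx":0,"ry":0,"rz":0,"fingers":-1},{"tx":130,"ty":-123,"tz":-6,"rx":0,"ry":0,"rz":0,"fingers":-1}]'
python3 - <<'E'
from cell import r
import cv2,pickle
c=r.read_camera("wrist"); cv2.imwrite("pics/w4.png",c["img"][:,:,::-1]); pickle.dump(c,open("w4.pkl","wb"))
E
```

```text
clock: 3.02
tcp_pos: [0.5132, 0.041, 0.1882]
orientation: [[-0.007, 0.0, -1.0], [0.0, -1.0, -0.0], [-1.0, -0.0, 0.007]]
wrist_force: [-0.6, -0.4, 0.9]
opening: 0.0933
```

View pics/w4.png

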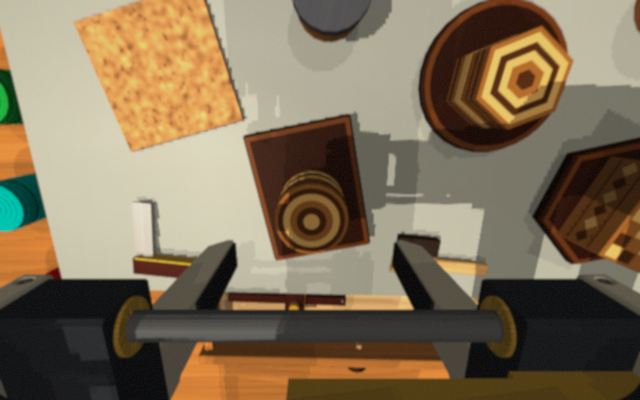

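```bash
python3 -c "
from cell import r
s=r.state();print(s['tcp_pos'],s['orientation'].round(4) if hasattr(s['orientation'],'round') else s['orientation'],s['dq'])"
python3 -m pendant '[{"tx":15,"ty":0,"tz":-4,"rx":0,"ry":0,"rz":0,"fingers":-1},{"tx":35,"ty":0,"tz":-4,"rx":0,"ry":0,"rz":0,"fingers":-1},{"tx":55,"ty":0,"tz":-4,"rx":0,"ry":0,"rz":0,"fingers":-1},{"tx":70,"ty":0,"tz":-4,"rx":0,"ry":0,"rz":0,"fingers":-1},{"tx":73,"ty":0,"tz":-4,"rx":0,"ry":0,"rz":0,"fingers":-1},{"tx":73,"ty":0,"tz":-4,"rx":0,"ry":0,"rz":0,"fingers":-1}]'
```

```text
[0.51472813 0.04109369 0.19045427] [[-3.6e-03  1.0e-04 -1.0e+00]
 [ 3.0e-04 -1.0e+00 -1.0e-04]
 [-1.0e+00 -3.0e-04  3.6e-03]] [ 0.00478528 -0.01346909 -0.05635565  0.00019642  0.00479455  0.00448265]
clock: 3.82
tcp_pos: [0.5186, 0.0411, 0.1176]
orientation: [[-0.004, 0.0, -1.0], [0.0, -1.0, -0.0], [-1.0, -0.0, 0.004]]
wrist_force: [-0.1, -0.9, -0.4]
opening: 0.0931
```

```bash
python3 -m pendant '[{"tx":1,"ty":0,"tz":1,"rx":0,"ry":0,"rz":0,"fingers":1},{"tx":1,"ty":0,"tz":1,"rx":0,"ry":0,"rz":0,"fingers":1},{"tx":1,"ty":0,"tz":1,"rx":0,"ry":0,"rz":0,"fingers":1},{"tx":1,"ty":0,"tz":1,"rx":0,"ry":0,"rz":0,"fingers":1},{"tx":1,"ty":0,"tz":1,"rx":0,"ry":0,"rz":0,"fingers":1},{"tx":1,"ty":0,"tz":1,"rx":0,"ry":0,"rz":0,"fingers":1}]'
```

```text
clock: 4.58
tcp_pos: [0.5177, 0.0412, 0.1167]
orientation: [[-0.003, 0.0, -1.0], [0.0, -1.0, -0.0], [-1.0, -0.0, 0.003]]
wrist_force: [-0.1, 0.4, 1.4]
opening: 0.0555
```

```bash
python3 -m pendant '[{"tx":-12,"ty":0,"tz":0,"rx":0,"ry":0,"rz":0,"fingers":1},{"tx":-35,"ty":0,"tz":0,"rx":0,"ry":0,"rz":0,"fingers":1},{"tx":-55,"ty":-15,"tz":-12,"rx":0,"ry":0,"rz":0,"fingers":1},{"tx":-60,"ty":-45,"tz":-37,"rx":0,"ry":0,"rz":0,"fingers":1},{"tx":-60,"ty":-80,"tz":-66,"rx":0,"ry":0,"rz":0,"fingers":1},{"tx":-60,"ty":-110,"tz":-90,"rx":0,"ry":0,"rz":0,"fingers":1},{"tx":-60,"ty":-126,"tz":-104,"rx":0,"ry":0,"rz":0,"fingers":1},{"tx":-50,"ty":-130,"tz":-107,"rx":0,"ry":0,"rz":0,"fingers":1},{"tx":-30,"ty":-130,"tz":-107,"rx":0,"ry":0,"rz":0,"fingers":1},{"tx":-30,"ty":-130,"tz":-107,"rx":0,"ry":0,"rz":0,"fingers":1}]'; python3 - <<'E'
from cell import r
import cv2,pickle
c=r.read_camera("wrist"); cv2.imwrite("pics/w5.png",c["img"][:,:,::-1]);s=r.state();print(s['tcp_pos'],s['orientation'])
E
```

```text
clock: 5.82
tcp_pos: [0.6222, 0.17, 0.1429]
orientation: [[-0.009, -0.0, -1.0], [-0.001, -1.0, 0.0], [-1.0, 0.001, 0.009]]
wrist_force: [-0.1, -0.2, -1.7]
opening: 0.0554
[0.62303579 0.1701966  0.14439809] [[-7.00165312e-03 -5.80539404e-04 -9.99975320e-01]
 [-4.00857319e-04 -9.99999750e-01  5.83360320e-04]
 [-9.99975408e-01  4.04931913e-04  7.00141866e-03]]
```

View pics/w5.png

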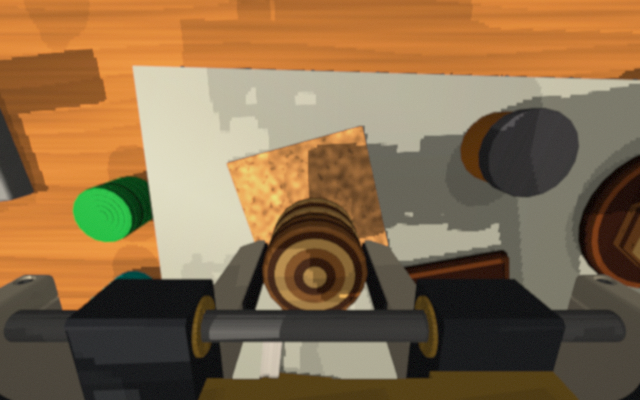

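```bash
python3 -m pendant '[{"tx":15,"ty":-1,"tz":-1,"rx":0,"ry":0,"rz":0,"fingers":1},{"tx":28,"ty":-1,"tz":-2,"rx":0,"ry":0,"rz":0,"fingers":1},{"tx":36,"ty":-1,"tz":-2,"rx":0,"ry":0,"rz":0,"fingers":1},{"tx":40,"ty":-1,"tz":-2,"rx":0,"ry":0,"rz":0,"fingers":1},{"tx":42,"ty":-1,"tz":-2,"rx":0,"ry":0,"rz":0,"fingers":1},{"tx":42,"ty":-1,"tz":-2,"rx":0,"ry":0,"rz":0,"fingers":1}]'
```

```text
clock: 6.62
tcp_pos: [0.625, 0.1712, 0.1027]
orientation: [[-0.007, -0.001, -1.0], [-0.0, -1.0, 0.001], [-1.0, 0.0, 0.007]]
wrist_force: [0.2, 0.5, -1.4]
opening: 0.0552
```

```bash
python3 -m pendant '[{"tx":1,"ty":0,"tz":0,"rx":0,"ry":0,"rz":0,"fingers":1},{"tx":2,"ty":0,"tz":0,"rx":0,"ry":0,"rz":0,"fingers":1},{"tx":2,"ty":0,"tz":0,"rx":0,"ry":0,"rz":0,"fingers":1}]'
```

```text
clock: 7.0
tcp_pos: [0.6254, 0.1713, 0.1018]
orientation: [[-0.005, -0.0, -1.0], [-0.0, -1.0, 0.0], [-1.0, 0.0, 0.005]]
wrist_force: [-2.4, -0.7, 5.5]
opening: 0.0556
```

```bash
python3 -m pendant '[{"tx":0,"ty":0,"tz":0,"rx":0,"ry":0,"rz":0,"fingers":-1},{"tx":0,"ty":0,"tz":0,"rx":0,"ry":0,"rz":0,"fingers":-1},{"tx":0,"ty":0,"tz":0,"rx":0,"ry":0,"rz":0,"fingers":-1},{"tx":0,"ty":0,"tz":0,"rx":0,"ry":0,"rz":0,"fingers":-1},{"tx":-15,"ty":0,"tz":0,"rx":0,"ry":0,"rz":0,"fingers":-1},{"tx":-50,"ty":0,"tz":0,"rx":0,"ry":0,"rz":0,"fingers":-1},{"tx":-90,"ty":0,"tz":0,"rx":0,"ry":0,"rz":0,"fingers":-1},{"tx":-140,"ty":0,"tz":0,"rx":0,"ry":0,"rz":0,"fingers":-1},{"tx":-180,"ty":0,"tz":30,"rx":0,"ry":0,"rz":0,"fingers":-1},{"tx":-180,"ty":0,"tz":60,"rx":0,"ry":0,"rz":0,"fingers":-1}]'; python3 - <<'E'
from cell import r
import cv2,pickle
c=r.read_camera("wrist"); cv2.imwrite("pics/w6.png",c["img"][:,:,::-1]);s=r.state();print(s['tcp_pos'])
E
```

```text
clock: 8.25
tcp_pos: [0.5679, 0.1718, 0.2886]
orientation: [[0.004, -0.001, -1.0], [0.002, -1.0, 0.001], [-1.0, -0.002, -0.004]]
wrist_force: [0.3, -0.4, 0.7]
opening: 0.0931
[0.56432407 0.17200594 0.28655887]
```

View pics/w6.png

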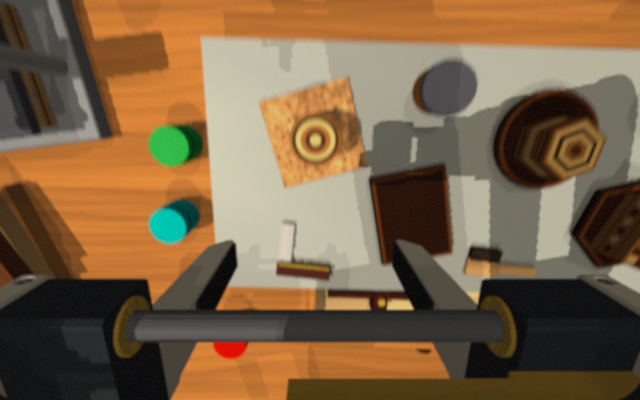

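The round box now stands in the middle of the mat (315,140). Next I'll move across and take a sharper look at the bare oblong stand and the oblong box.

```bash
python3 -m pendant '[{"tx":0,"ty":30,"tz":20,"rx":0,"ry":0,"rz":0,"fingers":-1},{"tx":0,"ty":80,"tz":50,"rx":0,"ry":0,"rz":0,"fingers":-1},{"tx":0,"ty":130,"tz":85,"rx":0,"ry":0,"rz":0,"fingers":-1},{"tx":0,"ty":180,"tz":104,"rx":0,"ry":0,"rz":0,"fingers":-1},{"tx":0,"ty":220,"tz":104,"rx":0,"ry":0,"rz":0,"fingers":-1},{"tx":0,"ty":245,"tz":104,"rx":0,"ry":0,"rz":0,"fingers":-1},{"tx":0,"ty":245,"tz":104,"rx":0,"ry":0,"rz":0,"fingers":-1},{"tx":0,"ty":245,"tz":104,"rx":0,"ry":0,"rz":0,"fingers":-1}]'; python3 - <<'E'
from cell import r
import cv2,pickle
c=r.read_camera("wrist"); pickle.dump(c,open("w7.pkl","wb"))
a=c["img"][:250,:,::-1]
cv2.imwrite("pics/w7L.png",cv2.resize(a[:,:330],None,fx=2.4,fy=2.4,interpolation=cv2.INTER_CUBIC))
cv2.imwrite("pics/w7R.png",cv2.resize(a[:,310:],None,fx=2.4,fy=2.4,interpolation=cv2.INTER_CUBIC))
E
```

```text
clock: 9.3
tcp_pos: [0.4605, -0.0725, 0.2869]
orientation: [[-0.001, 0.0, -1.0], [0.001, -1.0, -0.0], [-1.0, -0.001, 0.001]]
wrist_force: [0.1, 0.8, -0.2]
opening: 0.093
```

View pics/w7L.png

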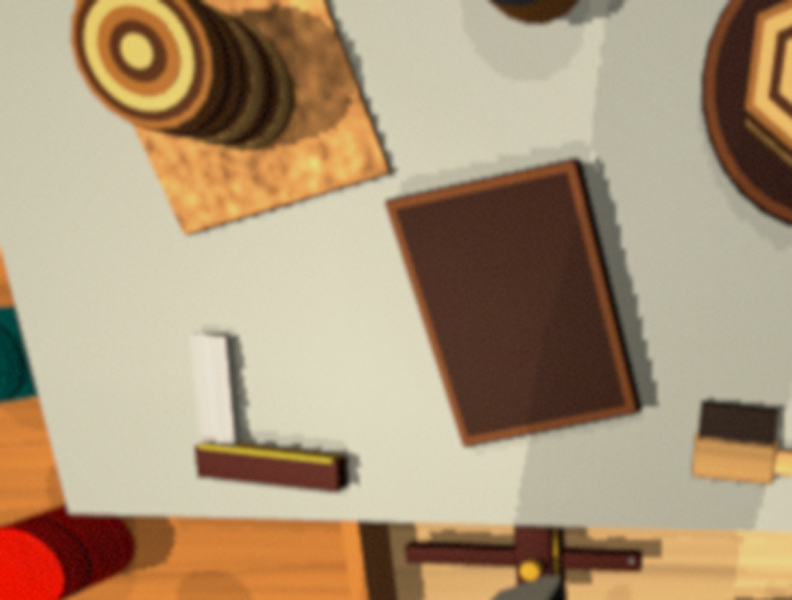

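View pics/w7R.png

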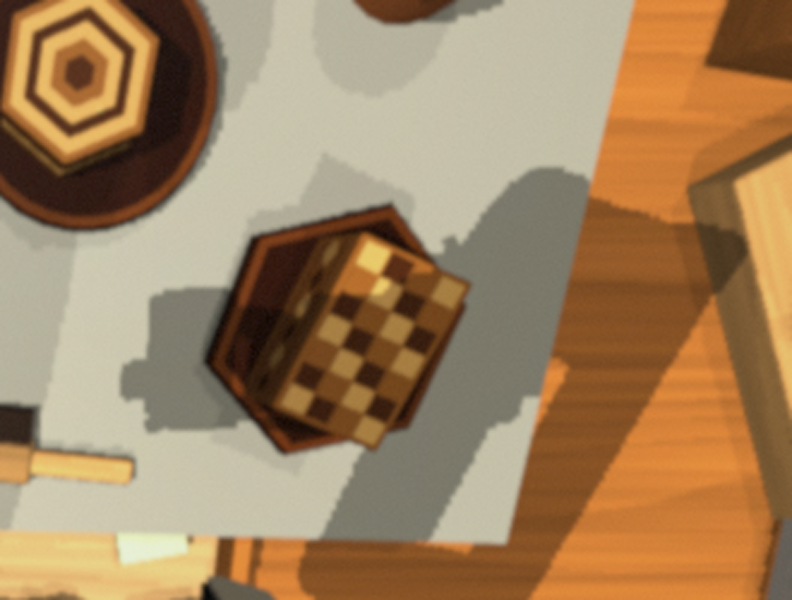

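```bash
sed -i 's/"w3.pkl"/__import__("sys").argv[1]/; /^fit("mat/,$d' m3.py; cat > m7.py <<'E'
exec(open("m3.py").read())
fit("oblstand",L([(387,203),(578,160),(638,410),(465,444)]),.105,rect(.124,.096))
fit("hexstandtop5",R([(252,238),(392,206),(462,312),(408,428),(287,452),(208,360)]),.105,hexa(.112))
fit("oblbox",R([(361,233),(469,283),(375,450),(276,405)]),.151,rect(.08,.054))
fit("hexbox",R([(88,-10),(159,42),(143,127),(66,165),(2,112),(12,30)]),.155,hexa(.056))
E
python3 m7.py w7.pkl
```

```text
oblstand [0.5234 0.0434] yaw 11.2 rms 3.4 mm sides [118.  93. 119.  92.]
hexstandtop5 [ 0.5113 -0.232 ] yaw 102.6 rms 2.7 mm sides [60. 66. 64. 60. 62. 65.]
oblbox [ 0.5109 -0.2277] yaw -22.0 rms 1.7 mm sides [77. 52. 78. 51.]
hexbox [ 0.6131 -0.0985] yaw 54.1 rms 1.9 mm sides [31. 33. 30. 33. 32. 29.]
```

```bash
python3 -m pendant '[{"tx":0,"ty":40,"tz":-13,"rx":6,"ry":0,"rz":0,"fingers":-1},{"tx":0,"ty":90,"tz":-30,"rx":13,"ry":0,"rz":0,"fingers":-1},{"tx":10,"ty":135,"tz":-45,"rx":20,"ry":0,"rz":0,"fingers":-1},{"tx":40,"ty":155,"tz":-50,"rx":22.3,"ry":0,"rz":0,"fingers":-1},{"tx":75,"ty":155,"tz":-50,"rx":22.3,"ry":0,"rz":0,"fingers":-1},{"tx":95,"ty":155,"tz":-50,"rx":22.3,"ry":0,"rz":0,"fingers":-1},{"tx":97,"ty":155,"tz":-50,"rx":22.3,"ry":0,"rz":0,"fingers":-1},{"tx":97,"ty":155,"tz":-50,"rx":22.3,"ry":0,"rz":0,"fingers":-1}]'; python3 - <<'E'
from cell import r
import cv2,pickle
c=r.read_camera("wrist"); cv2.imwrite("pics/w8.png",c["img"][:,:,::-1]);s=r.state();print(s['tcp_pos'],s['orientation'])
E
```

```text
clock: 10.35
tcp_pos: [0.5113, -0.2267, 0.1909]
orientation: [[0.001, -0.378, -0.926], [0.001, -0.926, 0.378], [-1.0, -0.001, -0.0]]
wrist_force: [0.6, 0.7, 1.2]
opening: 0.0928
[ 0.51156739 -0.22696848  0.19138893] [[ 1.65734164e-03 -3.77898492e-01 -9.25845550e-01]
 [ 1.57233675e-04 -9.25846712e-01  3.77899248e-01]
 [-9.99998614e-01 -7.71882259e-04 -1.47502594e-03]]
```

View pics/w8.png

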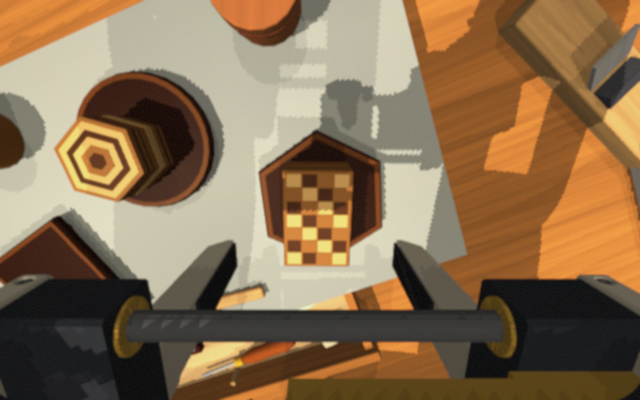

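Box and jaws are square to each other and centred (box cols 284–350, mid 317, against the fingers' mid 315). I'll descend and grip.

```bash
python3 -m pendant '[{"tx":20,"ty":1,"tz":0,"rx":0,"ry":0,"rz":0,"fingers":-1},{"tx":45,"ty":1,"tz":0,"rx":0,"ry":0,"rz":0,"fingers":-1},{"tx":66,"ty":1,"tz":0,"rx":0,"ry":0,"rz":0,"fingers":-1},{"tx":77,"ty":1,"tz":0,"rx":0,"ry":0,"rz":0,"fingers":-1},{"tx":79,"ty":1,"tz":0,"rx":0,"ry":0,"rz":0,"fingers":1},{"tx":79,"ty":1,"tz":0,"rx":0,"ry":0,"rz":0,"fingers":1},{"tx":79,"ty":1,"tz":0,"rx":0,"ry":0,"rz":0,"fingers":1},{"tx":79,"ty":1,"tz":0,"rx":0,"ry":0,"rz":0,"fingers":1},{"tx":79,"ty":1,"tz":0,"rx":0,"ry":0,"rz":0,"fingers":1},{"tx":79,"ty":1,"tz":0,"rx":0,"ry":0,"rz":0,"fingers":1}]'; python3 -c "
from cell import r
s=r.state();print(s['tcp_pos'],s['orientation'],s['opening'],s['wrist_force'])"
```

```text
clock: 11.65
tcp_pos: [0.5117, -0.2281, 0.113]
orientation: [[0.002, -0.378, -0.926], [-0.0, -0.926, 0.378], [-1.0, -0.001, -0.002]]
wrist_force: [-0.9, -1.1, 4.2]
opening: 0.0536
[ 0.51165331 -0.22812664  0.11298121] [[ 2.48529155e-03 -3.77889128e-01 -9.25847520e-01]
 [-3.87144158e-04 -9.25850674e-01  3.77889376e-01]
 [-9.99996837e-01 -5.80728814e-04 -2.44730642e-03]] 0.0536023199561912 [-0.90334149 -1.09793756  4.24004039]
```

```bash
python3 -m pendant '[{"tx":-12,"ty":0,"tz":0,"rx":0,"ry":0,"rz":0,"fingers":1},{"tx":-35,"ty":0,"tz":0,"rx":0,"ry":0,"rz":0,"fingers":1},{"tx":-60,"ty":-20,"tz":7,"rx":-3,"ry":0,"rz":0,"fingers":1},{"tx":-65,"ty":-60,"tz":22,"rx":-8,"ry":0,"rz":0,"fingers":1},{"tx":-65,"ty":-105,"tz":38,"rx":-14,"ry":0,"rz":0,"fingers":1},{"tx":-65,"ty":-150,"tz":54,"rx":-20,"ry":0,"rz":0,"fingers":1},{"tx":-65,"ty":-195,"tz":70,"rx":-26,"ry":0,"rz":0,"fingers":1},{"tx":-65,"ty":-235,"tz":84,"rx":-31,"ry":0,"rz":0,"fingers":1},{"tx":-65,"ty":-256,"tz":92,"rx":-33.4,"ry":0,"rz":0,"fingers":1},{"tx":-60,"ty":-256,"tz":92,"rx":-33.4,"ry":0,"rz":0,"fingers":1}]'; python3 -m pendant '[{"tx":3,"ty":0,"tz":0,"rx":0,"ry":0,"rz":0,"fingers":1},{"tx":3,"ty":0,"tz":0,"rx":0,"ry":0,"rz":0,"fingers":1}]'; python3 - <<'E'
from cell import r
import cv2,pickle
s=r.state();print(s['tcp_pos'],s['orientation'])
c=r.read_camera("wrist"); cv2.imwrite("pics/w9.png",c["img"][:,:,::-1])
E
```

```text
clock: 12.9
tcp_pos: [0.5232, 0.0452, 0.1736]
orientation: [[0.003, 0.197, -0.98], [-0.0, -0.98, -0.197], [-1.0, 0.001, -0.003]]
wrist_force: [-0.5, -1.3, -2.4]
opening: 0.0536
clock: 13.15
tcp_pos: [0.523, 0.0443, 0.1702]
orientation: [[0.003, 0.195, -0.981], [-0.0, -0.981, -0.195], [-1.0, 0.001, -0.002]]
wrist_force: [-0.5, -0.3, -1.3]
opening: 0.0538
[0.52297854 0.04428622 0.17017594] [[ 2.54143381e-03  1.95274105e-01 -9.80745413e-01]
 [-3.66998225e-04 -9.80748332e-01 -1.95275637e-01]
 [-9.99996703e-01  8.56211934e-04 -2.42084172e-03]]
```

View pics/w9.png

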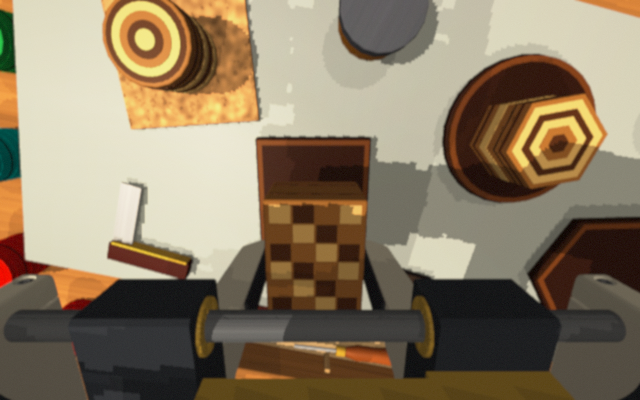

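```bash
python3 -m pendant '[{"tx":15,"ty":1,"tz":0,"rx":0,"ry":0,"rz":0,"fingers":1},{"tx":35,"ty":1,"tz":0,"rx":0,"ry":0,"rz":0,"fingers":1},{"tx":48,"ty":1,"tz":0,"rx":0,"ry":0,"rz":0,"fingers":1},{"tx":54,"ty":1,"tz":0,"rx":0,"ry":0,"rz":0,"fingers":1},{"tx":57,"ty":1,"tz":0,"rx":0,"ry":0,"rz":0,"fingers":1},{"tx":58,"ty":1,"tz":0,"rx":0,"ry":0,"rz":0,"fingers":1},{"tx":58,"ty":1,"tz":0,"rx":0,"ry":0,"rz":0,"fingers":1}]'
```

```text
clock: 14.08
tcp_pos: [0.524, 0.0433, 0.113]
orientation: [[0.004, 0.195, -0.981], [-0.0, -0.981, -0.195], [-1.0, 0.001, -0.004]]
wrist_force: [0.2, 0.5, -1.9]
opening: 0.0542
```

```bash
python3 -m pendant '[{"tx":1,"ty":0,"tz":0,"rx":0,"ry":0,"rz":0,"fingers":1},{"tx":2,"ty":0,"tz":0,"rx":0,"ry":0,"rz":0,"fingers":1},{"tx":2,"ty":0,"tz":0,"rx":0,"ry":0,"rz":0,"fingers":1}]'; 
```

```text
clock: 14.45
tcp_pos: [0.5244, 0.0433, 0.113]
orientation: [[0.005, 0.195, -0.981], [-0.0, -0.981, -0.195], [-1.0, 0.001, -0.005]]
wrist_force: [-7.1, -0.5, 12.2]
opening: 0.0538
```

```bash
python3 -m pendant '[{"tx":-1,"ty":0,"tz":0,"rx":0,"ry":0,"rz":0,"fingers":-1},{"tx":-1,"ty":0,"tz":0,"rx":0,"ry":0,"rz":0,"fingers":-1},{"tx":-1,"ty":0,"tz":0,"rx":0,"ry":0,"rz":0,"fingers":-1},{"tx":-1,"ty":0,"tz":0,"rx":0,"ry":0,"rz":0,"fingers":-1},{"tx":-15,"ty":0,"tz":0,"rx":0,"ry":0,"rz":0,"fingers":-1},{"tx":-50,"ty":0,"tz":0,"rx":0,"ry":0,"rz":0,"fingers":-1},{"tx":-90,"ty":0,"tz":0,"rx":0,"ry":0,"rz":0,"fingers":-1},{"tx":-130,"ty":10,"tz":0,"rx":5,"ry":0,"rz":0,"fingers":-1},{"tx":-150,"ty":40,"tz":0,"rx":12,"ry":0,"rz":0,"fingers":-1},{"tx":-160,"ty":70,"tz":0,"rx":18,"ry":0,"rz":0,"fingers":-1}]'; python3 -m pendant '[{"tx":0,"ty":30,"tz":0,"rx":0,"ry":0,"rz":0,"fingers":-1},{"tx":0,"ty":50,"tz":0,"rx":0,"ry":0,"rz":0,"fingers":-1},{"tx":0,"ty":50,"tz":0,"rx":0,"ry":0,"rz":0,"fingers":-1},{"tx":0,"ty":50,"tz":0,"rx":0,"ry":0,"rz":0,"fingers":-1}]'; python3 - <<'E'
from cell import r
import cv2,pickle
c=r.read_camera("wrist"); cv2.imwrite("pics/w10.png",c["img"][:,:,::-1]);pickle.dump(c,open("w10.pkl","wb"))
a=c["img"][:250,:,::-1]
cv2.imwrite("pics/w10L.png",cv2.resize(a[:,:330],None,fx=2.4,fy=2.4,interpolation=cv2.INTER_CUBIC))
cv2.imwrite("pics/w10R.png",cv2.resize(a[:,310:],None,fx=2.4,fy=2.4,interpolation=cv2.INTER_CUBIC))
E
```

```text
clock: 15.7
tcp_pos: [0.5382, -0.0259, 0.2763]
orientation: [[0.009, -0.12, -0.993], [-0.001, -0.993, 0.12], [-1.0, -0.0, -0.009]]
wrist_force: [-0.2, 0.5, -0.6]
opening: 0.0928
clock: 16.2
tcp_pos: [0.5321, -0.0749, 0.2762]
orientation: [[0.009, -0.12, -0.993], [-0.0, -0.993, 0.12], [-1.0, -0.001, -0.009]]
wrist_force: [0.1, 0.4, -0.2]
opening: 0.0931
```

View pics/w10L.png

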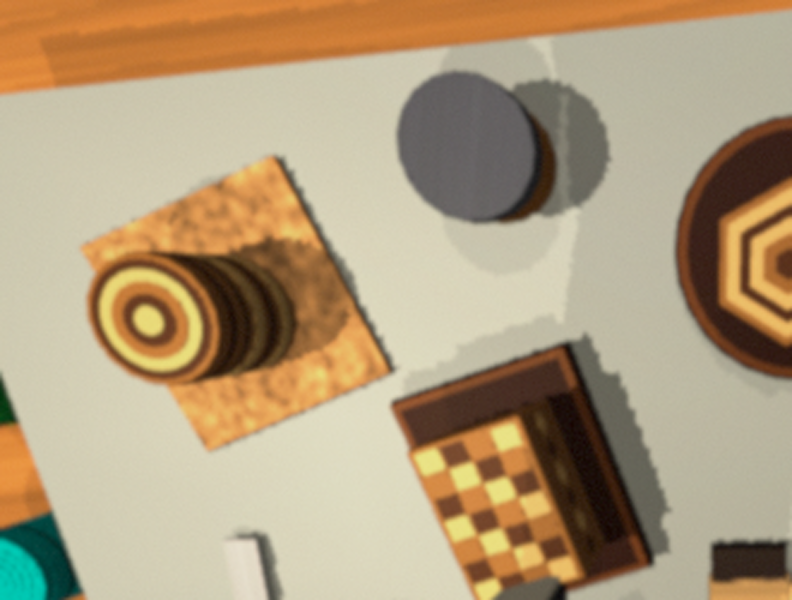

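View pics/w10R.png

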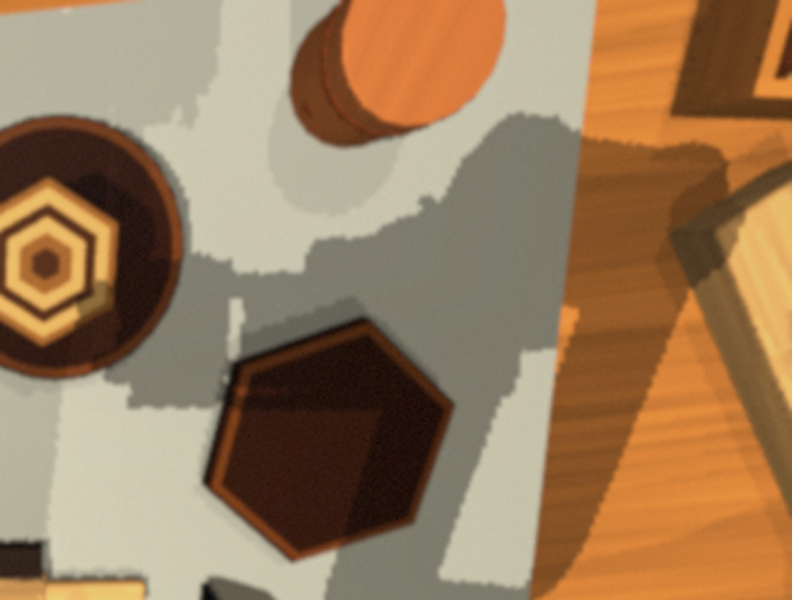

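```bash
cat > m10.py <<'E'
exec(open("m3.py").read())
fit("hexstand",R([(368,319),(454,404),(413,523),(294,561),(205,484),(235,363)]),.105,hexa(.112))
fit("hexbox",R([(46,178),(119,219),(116,304),(42,346),(-25,302),(-24,221)]),.155,hexa(.056))
P=plane(c,R([(-68,250),(57,115),(183,240),(57,379),(140,150),(150,335)]),.105)[:,:2];A=np.c_[2*P,np.ones(len(P))]; x=np.linalg.lstsq(A,(P**2).sum(1),rcond=None)[0];print("rndstand",x[:2],np.sqrt(x[2]+x[0]**2+x[1]**2)*2)
import cv2
E
python3 m10.py w10.pkl; python3 -c "
from cell import r
s=r.state();print(s['tcp_pos'],s['orientation'])"
```

```text
hexstand [ 0.5126 -0.2323] yaw 42.9 rms 1.7 mm sides [65. 63. 63. 63. 65. 62.]
hexbox [ 0.6153 -0.099 ] yaw 52.8 rms 0.9 mm sides [32. 33. 33. 34. 33. 31.]
rndstand [ 0.61935125 -0.10707183] 0.11638537849927355
[ 0.53212573 -0.07469855  0.27615378] [[ 8.73647468e-03 -1.19329301e-01 -9.92816293e-01]
 [-4.34014456e-04 -9.92854543e-01  1.19330079e-01]
 [-9.99961742e-01 -6.11627591e-04 -8.72583922e-03]]
```

```bash
python3 -m pendant '[{"tx":0,"ty":7,"tz":-40,"rx":0.4,"ry":-0.5,"rz":0,"fingers":-1},{"tx":20,"ty":14,"tz":-75,"rx":0.4,"ry":-0.5,"rz":0,"fingers":-1},{"tx":60,"ty":14,"tz":-85,"rx":0.4,"ry":-0.5,"rz":0,"fingers":-1},{"tx":85,"ty":14,"tz":-85,"rx":0.4,"ry":-0.5,"rz":0,"fingers":-1},{"tx":90,"ty":14,"tz":-85,"rx":0.4,"ry":-0.5,"rz":0,"fingers":-1},{"tx":90,"ty":14,"tz":-85,"rx":0.4,"ry":-0.5,"rz":0,"fingers":-1}]'; python3 - <<'E'
from cell import r
import cv2,pickle
c=r.read_camera("wrist"); cv2.imwrite("pics/w11.png",c["img"][:,:,::-1]);s=r.state();print(s['tcp_pos'],s['orientation'])
E
```

```text
clock: 17.0
tcp_pos: [0.6158, -0.0982, 0.1875]
orientation: [[0.0, -0.125, -0.992], [0.001, -0.992, 0.125], [-1.0, -0.001, -0.0]]
wrist_force: [-0.1, -0.5, -0.2]
opening: 0.0931
[ 0.61626018 -0.09841807  0.18842512] [[ 1.88066898e-03 -1.25597163e-01 -9.92079541e-01]
 [ 2.61461486e-04 -9.92081200e-01  1.25597869e-01]
 [-9.99998197e-01 -4.95598606e-04 -1.83293751e-03]]
```

View pics/w11.png

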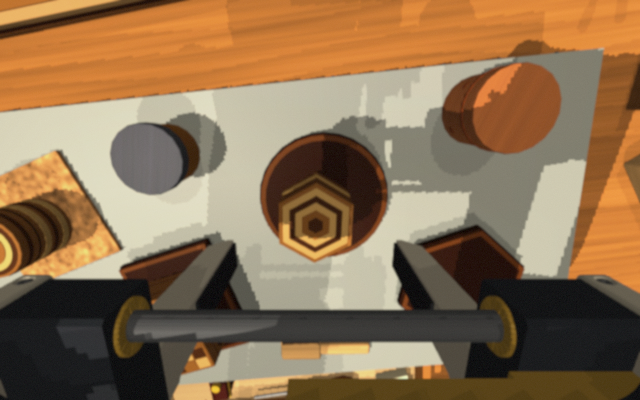

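```bash
python3 -m pendant '[{"tx":20,"ty":0,"tz":2,"rx":0,"ry":0,"rz":0,"fingers":-1},{"tx":45,"ty":0,"tz":2,"rx":0,"ry":0,"rz":0,"fingers":-1},{"tx":65,"ty":0,"tz":2,"rx":0,"ry":0,"rz":0,"fingers":-1},{"tx":74,"ty":0,"tz":2,"rx":0,"ry":0,"rz":0,"fingers":-1},{"tx":76,"ty":0,"tz":2,"rx":0,"ry":0,"rz":0,"fingers":1},{"tx":76,"ty":0,"tz":2,"rx":0,"ry":0,"rz":0,"fingers":1},{"tx":76,"ty":0,"tz":2,"rx":0,"ry":0,"rz":0,"fingers":1},{"tx":76,"ty":0,"tz":2,"rx":0,"ry":0,"rz":0,"fingers":1},{"tx":76,"ty":0,"tz":2,"rx":0,"ry":0,"rz":0,"fingers":1},{"tx":76,"ty":0,"tz":2,"rx":0,"ry":0,"rz":0,"fingers":1}]'; python3 -c "
from cell import r
s=r.state();print(s['tcp_pos'],s['orientation'],s['opening'],s['wrist_force'])"
```

```text
clock: 18.3
tcp_pos: [0.6149, -0.0983, 0.1131]
orientation: [[0.003, -0.126, -0.992], [-0.0, -0.992, 0.126], [-1.0, -0.0, -0.003]]
wrist_force: [-0.3, 0.3, 3.0]
opening: 0.0558
[ 0.61486374 -0.09827792  0.11309937] [[ 2.97571271e-03 -1.25595576e-01 -9.92077062e-01]
 [-5.78464864e-05 -9.92081474e-01  1.25595961e-01]
 [-9.99995571e-01 -3.16349326e-04 -2.95941472e-03]] 0.055782533494686204 [-0.30436185  0.31871509  3.04292166]
```

```bash
python3 -m pendant '[{"tx":-12,"ty":0,"tz":0,"rx":0,"ry":0,"rz":0,"fingers":1},{"tx":-35,"ty":0,"tz":0,"rx":0,"ry":0,"rz":0,"fingers":1},{"tx":-60,"ty":18,"tz":10,"rx":2,"ry":0,"rz":0,"fingers":1},{"tx":-65,"ty":50,"tz":29,"rx":4,"ry":0,"rz":0,"fingers":1},{"tx":-65,"ty":90,"tz":52,"rx":7,"ry":0,"rz":0,"fingers":1},{"tx":-65,"ty":125,"tz":73,"rx":9,"ry":0,"rz":0,"fingers":1},{"tx":-65,"ty":142,"tz":83,"rx":10,"ry":0,"rz":0,"fingers":1},{"tx":-60,"ty":146,"tz":85,"rx":10,"ry":0,"rz":0,"fingers":1},{"tx":-50,"ty":146,"tz":85,"rx":10,"ry":0,"rz":0,"fingers":1},{"tx":-50,"ty":146,"tz":85,"rx":10,"ry":0,"rz":0,"fingers":1}]'; python3 - <<'E'
from cell import r
import cv2,pickle
s=r.state();print(s['tcp_pos'],s['orientation'])
c=r.read_camera("wrist"); cv2.imwrite("pics/w12.png",c["img"][:,:,::-1])
E
```

```text
clock: 19.55
tcp_pos: [0.5118, -0.231, 0.161]
orientation: [[0.001, -0.294, -0.956], [0.002, -0.956, 0.294], [-1.0, -0.002, -0.0]]
wrist_force: [0.8, 0.3, -1.5]
opening: 0.0556
[ 0.51178395 -0.23096132  0.16101476] [[ 6.50383979e-04 -2.94491701e-01 -9.55653815e-01]
 [ 1.64495290e-03 -9.55652410e-01  2.94492387e-01]
 [-9.99998436e-01 -1.76353865e-03 -1.37116039e-04]]
```

View pics/w12.png

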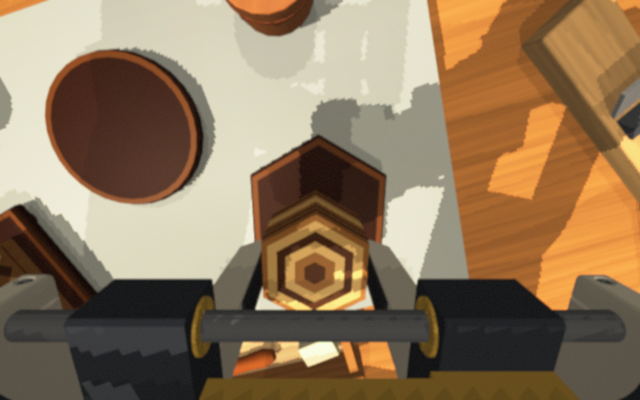

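```bash
python3 -m pendant '[{"tx":12,"ty":1,"tz":0,"rx":0,"ry":0,"rz":0,"fingers":1},{"tx":28,"ty":2,"tz":0,"rx":0,"ry":0,"rz":0,"fingers":1},{"tx":40,"ty":2,"tz":0,"rx":0,"ry":0,"rz":0,"fingers":1},{"tx":46,"ty":2,"tz":0,"rx":0,"ry":0,"rz":0,"fingers":1},{"tx":48,"ty":2,"tz":0,"rx":0,"ry":0,"rz":0,"fingers":1},{"tx":49,"ty":2,"tz":0,"rx":0,"ry":0,"rz":0,"fingers":1},{"tx":50,"ty":2,"tz":0,"rx":0,"ry":0,"rz":0,"fingers":1},{"tx":50,"ty":2,"tz":0,"rx":0,"ry":0,"rz":0,"fingers":1}]'
```

```text
clock: 20.6
tcp_pos: [0.5119, -0.2332, 0.1131]
orientation: [[0.002, -0.294, -0.956], [0.001, -0.956, 0.294], [-1.0, -0.001, -0.002]]
wrist_force: [-3.4, 2.4, 5.2]
opening: 0.0557
```

```bash
python3 -m pendant '[{"tx":-1,"ty":0,"tz":0,"rx":0,"ry":0,"rz":0,"fingers":-1},{"tx":-1,"ty":0,"tz":0,"rx":0,"ry":0,"rz":0,"fingers":-1},{"tx":-1,"ty":0,"tz":0,"rx":0,"ry":0,"rz":0,"fingers":-1},{"tx":-1,"ty":0,"tz":0,"rx":0,"ry":0,"rz":0,"fingers":-1},{"tx":-15,"ty":0,"tz":0,"rx":0,"ry":0,"rz":0,"fingers":-1},{"tx":-50,"ty":0,"tz":0,"rx":0,"ry":0,"rz":0,"fingers":-1},{"tx":-90,"ty":0,"tz":0,"rx":0,"ry":0,"rz":0,"fingers":-1},{"tx":-130,"ty":-20,"tz":20,"rx":-5,"ry":0,"rz":0,"fingers":-1},{"tx":-170,"ty":-55,"tz":40,"rx":-12,"ry":0,"rz":0,"fingers":-1},{"tx":-180,"ty":-90,"tz":50,"rx":-17,"ry":0,"rz":0,"fingers":-1}]'; python3 -m pendant '[{"tx":0,"ty":-20,"tz":0,"rx":0,"ry":0,"rz":0,"fingers":-1},{"tx":0,"ty":-30,"tz":0,"rx":0,"ry":0,"rz":0,"fingers":-1},{"tx":0,"ty":-30,"tz":0,"rx":0,"ry":0,"rz":0,"fingers":-1},{"tx":0,"ty":-30,"tz":0,"rx":0,"ry":0,"rz":0,"fingers":-1}]'; python3 - <<'E'
from cell import r
import cv2,pickle
c=r.read_camera("wrist"); pickle.dump(c,open("w13.pkl","wb"))
s=r.state();print(s['tcp_pos'],s['orientation'])
a=c["img"][:250,:,::-1]
cv2.imwrite("pics/w13L.png",cv2.resize(a[:,:330],None,fx=2.4,fy=2.4,interpolation=cv2.INTER_CUBIC))
cv2.imwrite("pics/w13R.png",cv2.resize(a[:,310:],None,fx=2.4,fy=2.4,interpolation=cv2.INTER_CUBIC))
E
```

```text
clock: 21.85
tcp_pos: [0.4911, -0.1323, 0.2982]
orientation: [[0.009, 0.0, -1.0], [-0.002, -1.0, -0.0], [-1.0, 0.002, -0.009]]
wrist_force: [1.0, -0.7, -0.3]
opening: 0.093
clock: 22.35
tcp_pos: [0.4908, -0.1029, 0.2977]
orientation: [[0.008, -0.0, -1.0], [-0.002, -1.0, 0.0], [-1.0, 0.002, -0.008]]
wrist_force: [-0.2, -0.5, -0.9]
opening: 0.0931
[ 0.49082505 -0.10297824  0.297677  ] [[ 7.81103070e-03 -6.07567823e-04 -9.99969309e-01]
 [-1.83683953e-03 -9.99998137e-01  5.93237288e-04]
 [-9.99967806e-01  1.83214936e-03 -7.81213215e-03]]
```

View pics/w13R.png

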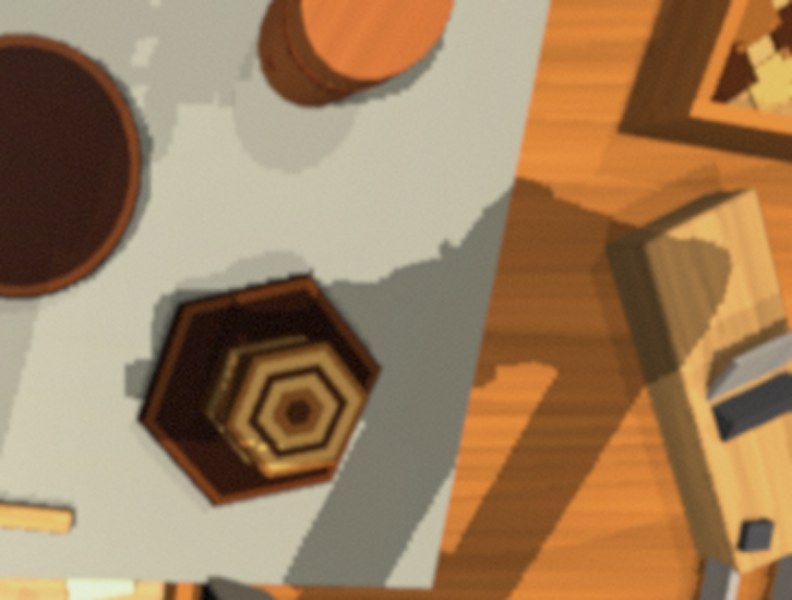

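View pics/w13L.png

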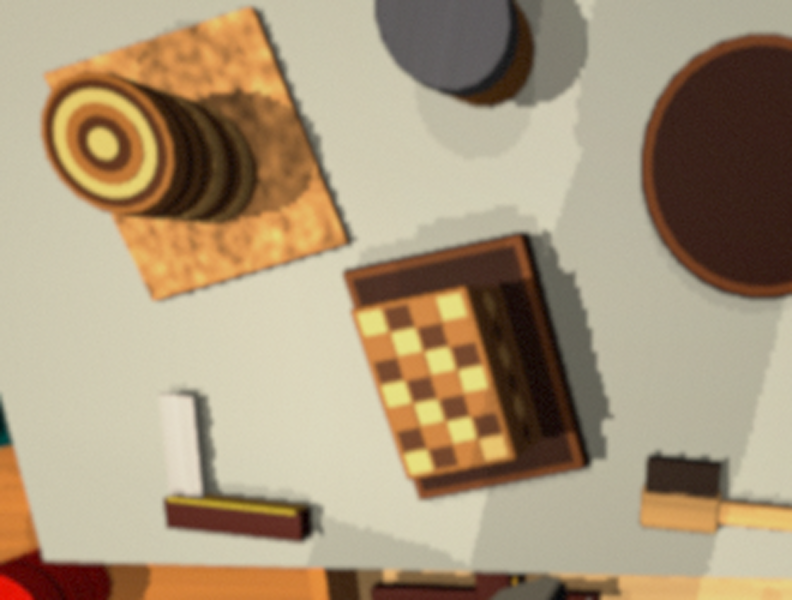

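```bash
cat > m13.py <<'E'
exec(open("m3.py").read())
fit("oblstand",L([(345,273),(527,234),(588,466),(421,497)]),.105,rect(.124,.096))
fit("oblbox",L([(353,311),(469,287),(515,459),(409,477)]),.151,rect(.08,.054))
fit("hexstand",R([(311,276),(380,368),(333,480),(218,505),(140,415),(185,305)]),.105,hexa(.112))
fit("hexbox",R([(247,350),(327,340),(366,402),(334,466),(264,478),(227,415)]),.155,hexa(.056))
P=plane(c,R([(-101,160),(16,34),(141,160),(21,297),(95,65),(105,255)]),.105)[:,:2];A=np.c_[2*P,np.ones(len(P))]; x=np.linalg.lstsq(A,(P**2).sum(1),rcond=None)[0];print("rndstand",x[:2],np.sqrt(x[2]+x[0]**2+x[1]**2)*2)
print("round",plane(c,L([(102,144)]),.146))
E
python3 m13.py w13.pkl
```

```text
oblstand [0.5237 0.0426] yaw 11.0 rms 3.0 mm sides [118.  94. 119.  93.]
oblbox [0.5231 0.0412] yaw 10.3 rms 1.4 mm sides [77. 53. 79. 51.]
hexstand [ 0.5124 -0.2336] yaw 42.4 rms 2.6 mm sides [63. 61. 62. 62. 67. 59.]
hexbox [ 0.5131 -0.2322] yaw 99.0 rms 2.4 mm sides [30. 35. 35. 32. 33. 36.]
rndstand [ 0.61943587 -0.10745929] 0.11543927550107186
round [[0.62466803 0.17224947 0.146     ]]
```

```bash
python3 -m pendant '[{"tx":0,"ty":-35,"tz":-17,"rx":0,"ry":-0.4,"rz":0,"fingers":-1},{"tx":0,"ty":-85,"tz":-41,"rx":0,"ry":-0.4,"rz":0,"fingers":-1},{"tx":0,"ty":-135,"tz":-66,"rx":0,"ry":-0.4,"rz":0,"fingers":-1},{"tx":0,"ty":-185,"tz":-90,"rx":0,"ry":-0.4,"rz":0,"fingers":-1},{"tx":0,"ty":-235,"tz":-115,"rx":0,"ry":-0.4,"rz":0,"fingers":-1},{"tx":20,"ty":-270,"tz":-132,"rx":0,"ry":-0.4,"rz":0,"fingers":-1},{"tx":60,"ty":-274,"tz":-134,"rx":0,"ry":-0.4,"rz":0,"fingers":-1},{"tx":100,"ty":-274,"tz":-134,"rx":0,"ry":-0.4,"rz":0,"fingers":-1},{"tx":110,"ty":-274,"tz":-134,"rx":0,"ry":-0.4,"rz":0,"fingers":-1},{"tx":110,"ty":-274,"tz":-134,"rx":0,"ry":-0.4,"rz":0,"fingers":-1}]'; python3 - <<'E'
from cell import r
import cv2,pickle
c=r.read_camera("wrist"); cv2.imwrite("pics/w14.png",c["img"][:,:,::-1]);s=r.state();print(s['tcp_pos'],s['orientation'])
E
```

```text
clock: 23.65
tcp_pos: [0.6258, 0.1701, 0.188]
orientation: [[-0.0, -0.001, -1.0], [-0.002, -1.0, 0.001], [-1.0, 0.002, 0.0]]
wrist_force: [0.2, -0.9, 0.0]
opening: 0.0932
[0.62658729 0.17028567 0.18966357] [[ 0.00224644 -0.00140298 -0.99999649]
 [-0.00163512 -0.99999768  0.00139931]
 [-0.99999614  0.00163197 -0.00224873]]
```

View pics/w14.png

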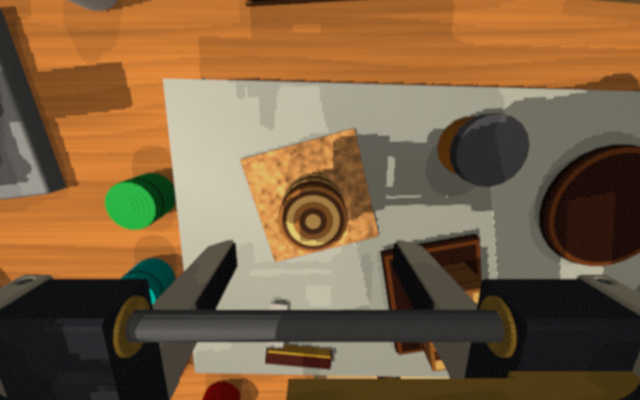

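```bash
python3 -m pendant '[{"tx":20,"ty":-1,"tz":1,"rx":0,"ry":0,"rz":0,"fingers":-1},{"tx":45,"ty":-1,"tz":1,"rx":0,"ry":0,"rz":0,"fingers":-1},{"tx":70,"ty":-1,"tz":1,"rx":0,"ry":0,"rz":0,"fingers":-1},{"tx":83,"ty":-1,"tz":1,"rx":0,"ry":0,"rz":0,"fingers":-1},{"tx":87,"ty":-1,"tz":1,"rx":0,"ry":0,"rz":0,"fingers":1},{"tx":87,"ty":-1,"tz":1,"rx":0,"ry":0,"rz":0,"fingers":1},{"tx":87,"ty":-1,"tz":1,"rx":0,"ry":0,"rz":0,"fingers":1},{"tx":87,"ty":-1,"tz":1,"rx":0,"ry":0,"rz":0,"fingers":1},{"tx":87,"ty":-1,"tz":1,"rx":0,"ry":0,"rz":0,"fingers":1},{"tx":87,"ty":-1,"tz":1,"rx":0,"ry":0,"rz":0,"fingers":1}]'; python3 -c "
from cell import r
s=r.state();print(s['tcp_pos'],s['orientation'],s['opening'],s['wrist_force'])"
```

```text
clock: 24.95
tcp_pos: [0.6264, 0.1713, 0.1036]
orientation: [[0.004, -0.001, -1.0], [-0.001, -1.0, 0.001], [-1.0, 0.001, -0.004]]
wrist_force: [-0.3, -0.3, 4.1]
opening: 0.0557
[0.62635317 0.17125792 0.10356681] [[ 0.00366249 -0.00138544 -0.99999233]
 [-0.00136564 -0.99999811  0.00138045]
 [-0.99999236  0.00136057 -0.00366437]] 0.05574702154820963 [-0.27076625 -0.30432195  4.05594497]
```

```bash
python3 -m pendant '[{"tx":-12,"ty":0,"tz":0,"rx":0,"ry":0,"rz":0,"fingers":1},{"tx":-40,"ty":0,"tz":0,"rx":0,"ry":0,"rz":0,"fingers":1},{"tx":-75,"ty":5,"tz":0,"rx":0,"ry":0,"rz":0,"fingers":1},{"tx":-90,"ty":30,"tz":1,"rx":0,"ry":0,"rz":0,"fingers":1},{"tx":-90,"ty":75,"tz":2,"rx":0,"ry":0,"rz":0,"fingers":1},{"tx":-90,"ty":125,"tz":3,"rx":0,"ry":0,"rz":0,"fingers":1},{"tx":-90,"ty":175,"tz":4,"rx":0,"ry":0,"rz":0,"fingers":1},{"tx":-90,"ty":225,"tz":5,"rx":0,"ry":0,"rz":0,"fingers":1},{"tx":-90,"ty":262,"tz":6,"rx":0,"ry":0,"rz":0,"fingers":1},{"tx":-85,"ty":278,"tz":6,"rx":0,"ry":0,"rz":0,"fingers":1}]'; python3 -m pendant '[{"tx":10,"ty":1,"tz":0,"rx":0,"ry":0,"rz":0,"fingers":1},{"tx":20,"ty":1,"tz":0,"rx":0,"ry":0,"rz":0,"fingers":1},{"tx":20,"ty":1,"tz":0,"rx":0,"ry":0,"rz":0,"fingers":1}]';  python3 - <<'E'
from cell import r
import cv2,pickle
s=r.state();print(s['tcp_pos'],s['orientation'])
c=r.read_camera("wrist"); cv2.imwrite("pics/w15.png",c["img"][:,:,::-1])
E
```

```text
clock: 26.2
tcp_pos: [0.6197, -0.1087, 0.1896]
orientation: [[0.005, -0.004, -1.0], [-0.002, -1.0, 0.004], [-1.0, 0.002, -0.005]]
wrist_force: [0.2, 0.6, -0.7]
opening: 0.0557
clock: 26.58
tcp_pos: [0.6189, -0.108, 0.1677]
orientation: [[0.002, -0.002, -1.0], [-0.001, -1.0, 0.002], [-1.0, 0.001, -0.002]]
wrist_force: [0.1, -0.2, -1.1]
opening: 0.0555
[ 0.6188568  -0.10804887  0.1676707 ] [[ 1.56284644e-03 -2.02019635e-03 -9.99996738e-01]
 [-6.84106427e-04 -9.99997728e-01  2.01912919e-03]
 [-9.99998545e-01  6.80948607e-04 -1.56422491e-03]]
```

View pics/w15.png

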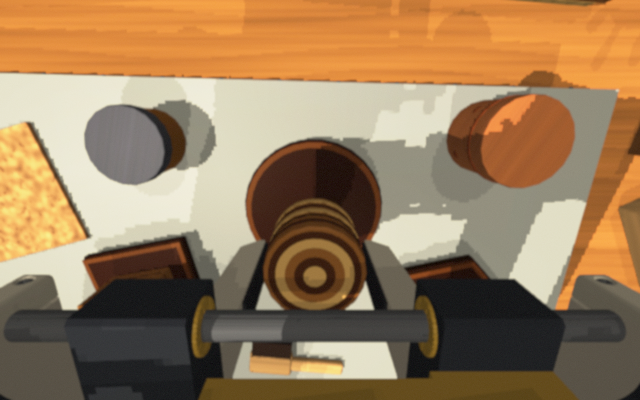

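```bash
python3 -m pendant '[{"tx":12,"ty":-1,"tz":-1,"rx":0,"ry":0,"rz":0,"fingers":1},{"tx":28,"ty":-1,"tz":-1,"rx":0,"ry":0,"rz":0,"fingers":1},{"tx":40,"ty":-1,"tz":-1,"rx":0,"ry":0,"rz":0,"fingers":1},{"tx":46,"ty":-1,"tz":-1,"rx":0,"ry":0,"rz":0,"fingers":1},{"tx":49,"ty":-1,"tz":-1,"rx":0,"ry":0,"rz":0,"fingers":1},{"tx":50,"ty":-1,"tz":-1,"rx":0,"ry":0,"rz":0,"fingers":1},{"tx":51,"ty":-1,"tz":-1,"rx":0,"ry":0,"rz":0,"fingers":1},{"tx":51,"ty":-1,"tz":-1,"rx":0,"ry":0,"rz":0,"fingers":1}]'
```

```text
clock: 27.62
tcp_pos: [0.6208, -0.1075, 0.1185]
orientation: [[0.004, -0.002, -1.0], [-0.001, -1.0, 0.002], [-1.0, 0.001, -0.004]]
wrist_force: [-2.1, -0.3, 3.2]
opening: 0.0554
```

Contact at 3 N. I'll release, rise, and back off to view everything.

```bash
python3 -m pendant '[{"tx":-1,"ty":0,"tz":0,"rx":0,"ry":0,"rz":0,"fingers":-1},{"tx":-1,"ty":0,"tz":0,"rx":0,"ry":0,"rz":0,"fingers":-1},{"tx":-1,"ty":0,"tz":0,"rx":0,"ry":0,"rz":0,"fingers":-1},{"tx":-1,"ty":0,"tz":0,"rx":0,"ry":0,"rz":0,"fingers":-1},{"tx":-15,"ty":0,"tz":0,"rx":0,"ry":0,"rz":0,"fingers":-1},{"tx":-50,"ty":0,"tz":0,"rx":0,"ry":0,"rz":0,"fingers":-1},{"tx":-90,"ty":0,"tz":0,"rx":0,"ry":0,"rz":0,"fingers":-1},{"tx":-140,"ty":0,"tz":30,"rx":0,"ry":0,"rz":0,"fingers":-1},{"tx":-175,"ty":-10,"tz":75,"rx":0,"ry":0,"rz":0,"fingers":-1},{"tx":-190,"ty":-10,"tz":115,"rx":0,"ry":0,"rz":0,"fingers":-1}]'; python3 -m pendant '[{"tx":0,"ty":0,"tz":10,"rx":0,"ry":0,"rz":0,"fingers":-1},{"tx":0,"ty":0,"tz":10,"rx":0,"ry":0,"rz":0,"fingers":-1},{"tx":0,"ty":0,"tz":10,"rx":0,"ry":0,"rz":0,"fingers":-1}]';  python3 - <<'E'
from cell import r
import cv2,pickle
c=r.read_camera("wrist"); pickle.dump(c,open("w16.pkl","wb"))
s=r.state();print(s['tcp_pos'],s['orientation'])
a=c["img"][:250,:,::-1]
cv2.imwrite("pics/w16L.png",cv2.resize(a[:,:330],None,fx=2.4,fy=2.4,interpolation=cv2.INTER_CUBIC))
cv2.imwrite("pics/w16R.png",cv2.resize(a[:,310:],None,fx=2.4,fy=2.4,interpolation=cv2.INTER_CUBIC))
E
```

```text
clock: 28.88
tcp_pos: [0.5049, -0.0968, 0.3124]
orientation: [[0.009, -0.001, -1.0], [-0.003, -1.0, 0.001], [-1.0, 0.003, -0.009]]
wrist_force: [-0.4, -0.4, 0.5]
opening: 0.093
clock: 29.25
tcp_pos: [0.4953, -0.0967, 0.3116]
orientation: [[0.008, -0.001, -1.0], [-0.002, -1.0, 0.001], [-1.0, 0.002, -0.008]]
wrist_force: [-0.2, 0.1, -0.2]
opening: 0.0931
[ 0.49522149 -0.09667659  0.31124147] [[ 0.00751342 -0.00131857 -0.9999709 ]
 [-0.00230124 -0.99999651  0.00130131]
 [-0.99996913  0.0022914  -0.00751643]]
```

View pics/w16R.png

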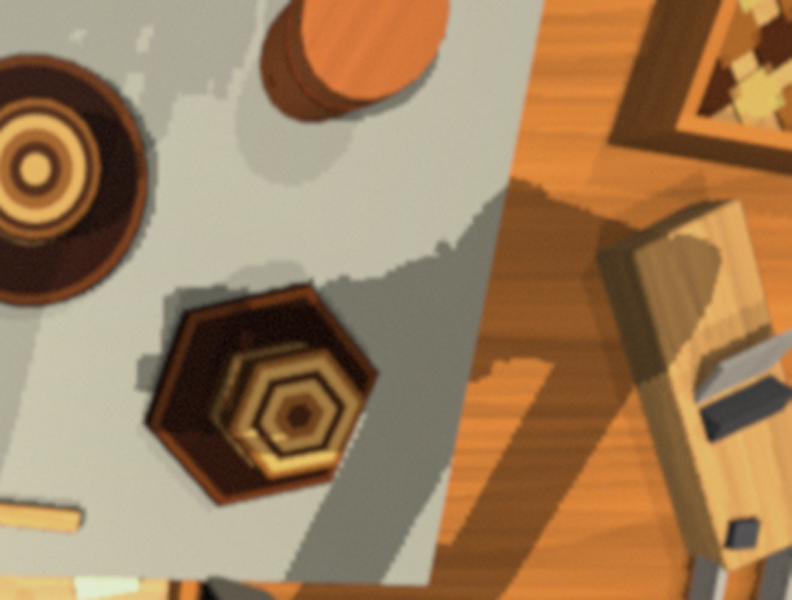

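View pics/w16L.png

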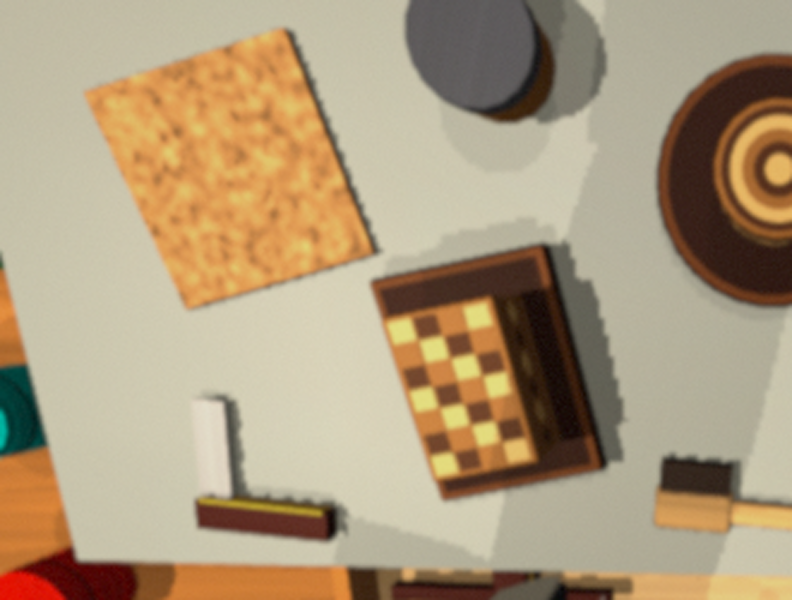

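All three boxes look placed. I'll take a closer view of the hex box to check its yaw, since it sits in shade here.

```bash
python3 -m pendant '[{"tx":0,"ty":30,"tz":15,"rx":0,"ry":-0.4,"rz":0,"fingers":-1},{"tx":15,"ty":75,"tz":35,"rx":0,"ry":-0.4,"rz":0,"fingers":-1},{"tx":30,"ty":115,"tz":55,"rx":0,"ry":-0.4,"rz":0,"fingers":-1},{"tx":30,"ty":138,"tz":65,"rx":0,"ry":-0.4,"rz":0,"fingers":-1},{"tx":30,"ty":138,"tz":65,"rx":0,"ry":-0.4,"rz":0,"fingers":-1},{"tx":30,"ty":138,"tz":65,"rx":0,"ry":-0.4,"rz":0,"fingers":-1}]';  python3 - <<'E'
from cell import r
import cv2,pickle
c=r.read_camera("wrist"); pickle.dump(c,open("w17.pkl","wb"))
a=c["img"][80:230,220:420,::-1]
cv2.imwrite("pics/w17.png",cv2.resize(a,None,fx=4,fy=4,interpolation=cv2.INTER_CUBIC))
E
```

```text
clock: 30.05
tcp_pos: [0.4307, -0.2342, 0.2806]
orientation: [[-0.0, -0.001, -1.0], [-0.001, -1.0, 0.001], [-1.0, 0.001, 0.0]]
wrist_force: [-0.5, 0.1, -0.3]
opening: 0.0931
```

View pics/w17.png

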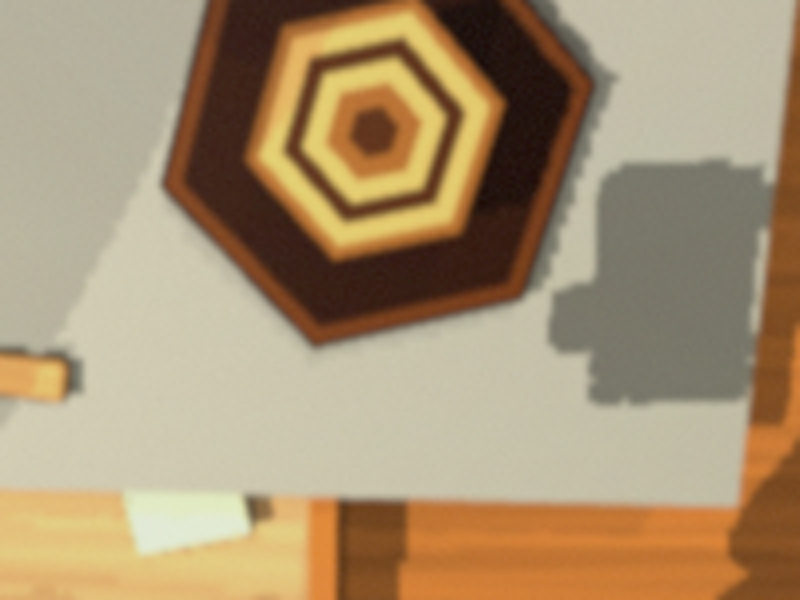

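```bash
python3 - <<'E'
from cell import r
import pickle,cv2
c=pickle.load(open("w17.pkl","rb"))
cv2.imwrite("pics/w17b.png",cv2.resize(c["img"][50:200,220:420,::-1],None,fx=4,fy=4,interpolation=cv2.INTER_CUBIC))
c=r.read_camera("side");cv2.imwrite("pics/side2.png",cv2.resize(c["img"][80:260,200:450,::-1],None,fx=3,fy=3,interpolation=cv2.INTER_CUBIC))
E
```

```text
(no output)
```

View pics/w17b.png

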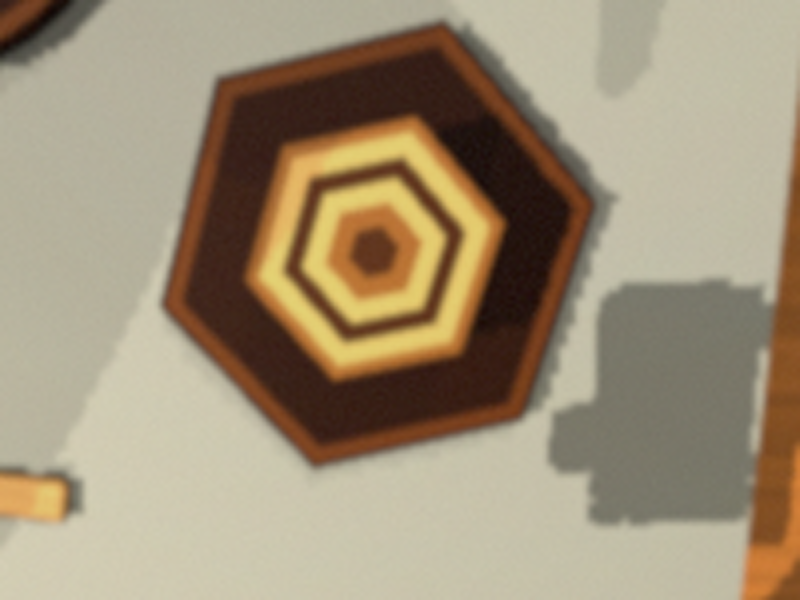

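View pics/side2.png

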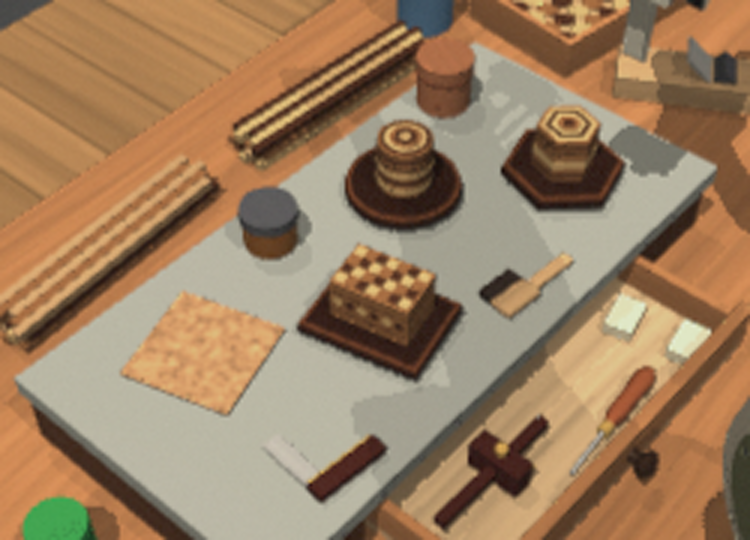

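```bash
cat > m17.py <<'E'
exec(open("m3.py").read())
Q=lambda p:[((x+.5)/4-.5+220,(y+.5)/4-.5+50) for x,y in p]
fit("hexstand",Q([(446,22),(594,206),(522,414),(316,465),(166,302),(220,78)]),.105,hexa(.112))
fit("hexbox",Q([(417,116),(505,217),(463,354),(337,382),(246,276),(284,146)]),.155,hexa(.056))
c=pickle.load(open("w16.pkl","rb"))
fit("oblstand",L([(373,283),(547,245),(603,467),(443,498)]),.105,rect(.124,.096))
fit("oblbox",L([(385,319),(493,297),(538,463),(434,483)]),.151,rect(.08,.054))
def circ(n,uv,z):
    P=plane(c,uv,z)[:,:2]; A=np.c_[2*P,np.ones(len(P))]; x=np.linalg.lstsq(A,(P**2).sum(1),rcond=None)[0]
    print(n,x[:2].round(4),"d %.1f mm"%(2e3*np.sqrt(x[2]+x[0]**2+x[1]**2)))
circ("rndstand",L([(659,180),(775,54),(774,305),(892,180)]),.105)
circ("round",L([(714,168),(778,97),(844,168),(780,240)]),.161)
E
python3 m17.py w17.pkl
```

```text
hexstand [ 0.5116 -0.2344] yaw 42.7 rms 2.2 mm sides [63. 63. 61. 63. 63. 62.]
hexbox [ 0.5124 -0.2338] yaw 42.2 rms 0.8 mm sides [32. 31. 34. 32. 34. 32.]
oblstand [0.5238 0.0429] yaw 10.9 rms 3.4 mm sides [118.  93. 119.  92.]
oblbox [0.5225 0.0413] yaw 10.1 rms 1.0 mm sides [80. 52. 80. 53.]
rndstand [ 0.6194 -0.1079] d 116.0 mm
round [ 0.6189 -0.1077] d 55.8 mm
```

All three boxes measure within about 2 mm and 1° of their stands, and the robot is touching nothing. I'm handing the job in.

```bash
python3 -c "
from cell import r
print(r.job_done()); print(r.state()['clock'])"
```

```text
the job is handed in; nothing more can be done
None
the job is handed in; nothing more can be done
```

I put each box on the stand of its own shape and handed the job in; the last clock reading was about 30 s. I parked the round box on the cork mat, moved the oblong box to the oblong stand and the six-sided box to the six-sided stand, then moved the round box to the round stand. No box was set down on the tin.

My last camera checks, box against its stand:

| Box | Off centre | Off square |
|---|---|---|
| Oblong | about 2 mm | 0.8° |
| Six-sided | about 1 mm | 0.5° |
| Round | under 1 mm | – |

- **Side view:** all three boxes stand upright, and the mat is empty. The copper tin and wax jar look to be where they started, by eye; I did not measure them again.
- **Forces:** the highest wrist force reading I saw was about 14 N, when setting the oblong box down.
- **Disagreements:** the stands measured 2–6 mm smaller than listed in every wrist view. I took that as a bevelled edge, which would not shift their centres. One earlier reading had the six-sided box about 3° off square, but it was in shade and the closer view did not confirm it.

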